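# Put the pliers away in the push-latch drawer

### The job

Put the pliers away in the wide push-latch drawer: press its front to release it, pull it open, lay the pliers flat inside (not dropped) with the handles towards the drawer front and the nose towards the back, and push the drawer home until it latches, without slamming. One of the two narrow bead drawers has been left open: push that one home until it latches too, so that all three drawers end latched shut. Leave the bowl, the bead case, the wood slice and the tin where they are.

Things in the scene. Friction and masses are not known exactly. Their poses are not given: they have to be found in the camera images.
- tool_drawer (a joint): opening of the wide drawer, m: 0 latched shut, 0.048 sprung out, 0.148 fully out, -0.008 pressed to its stop. Latched, a press to -0.0045 or deeper, let go, makes it spring out to about 0.048; out, pushing it in to -0.0045 or deeper and letting go latches it at 0; a shallower press changes nothing. Pressing it in takes about 7 N slowly, up to 12 N briskly, more only at the stop
- tool_box: plywood box of the wide drawer, fixed, 190 mm deep (x), 150 wide (y), 64 high; origin at the centre of its underside, x points to its back. A spring in it pushes the drawer outward from 0 (5.5 N) to 0.048 (2 N); beyond that the drawer slides freely and stays where left (1 N friction plus 12 N per m/s). The wide box, the pair of narrow boxes and the mat stand in a row in any order
- tool_drawer_front (a point): centre of the outer face of the wide drawer's front, moves with it; x points into the box (push direction), y left, z up. A plain wooden panel, no handle, 148 mm wide, 12 thick, top edge 29 mm above this point (61 above the table), bottom edge 3 above the table. Latched, its inner face stands 9 mm before the box; its top edge is free
- tool_drawer_in (a point): centre of the wide drawer's inner floor, 14 mm above the table, 87 mm behind the front's outer face, moves with the drawer; same axes. Inside 150 mm long (x), 116 wide (y); side and back walls 6 thick, 32 high; the front panel rises 47 above the floor. Uncovered from the front panel back over (opening + 9 mm), the rest is under the box's top board
- bead1_drawer (a joint): opening of one of the two narrow drawers, m; latch, spring and values as for the wide one (0 latched shut, 0.048 sprung out, -0.008 pressed to its stop). One narrow drawer starts left open by 50 to 90 mm, the other latched, either may be on the left
- bead1_drawer_front (a point): centre of the outer face of that narrow drawer's front, moves with it; x points into the box (push direction), y left, z up. Panel 83 mm wide, 12 thick, no handle, top edge 29 mm above this point (67 above the table). The two narrow boxes, each 190 mm deep, 85 wide, 64 high and full of beads, stand fixed 7 mm apart on a 6 mm thick board
- bead2_drawer (a joint): opening of the other narrow drawer, m; as bead1_drawer
- bead2_drawer_front (a point): centre of the outer face of the other narrow drawer's front, moves with it; as bead1_drawer_front
- pliers_mid (a point): centre of the pliers' box joint, half-way up, near their centre of mass: the place to grip. Pliers 125 mm long, lying flat, 11 thick, 0.11 kg; x points to the nose, z up. The joint is a flat-sided steel block 24 mm long (x), 20 wide (y), 11 high; handle ends 75 mm behind; dark rubber handles spread to 47 mm; jaws taper from 15 to 8 wide. They start on the mat, this point 8.5 mm above the table
- pliers_nose (a point): tip of the pliers' jaws, 51 mm ahead of pliers_mid
- pliers_handles (a point): middle between the ends of the pliers' handles, 72 mm behind pliers_mid
- mat: flat pale bead mat fixed to the table, 270 mm (x) by 230 (y), 3 thick; pliers about its middle, bowl, bead case, wood slice and tin at its four corners, in any order. Origin on the table, 120 mm beyond the mat's middle along its +x
- bowl: white china bowl, 80 mm across, 38 mm high, on the mat; origin at the centre of its underside; leave it
- bead_case: closed clear plastic bead case 82 x 50 x 24 mm (long in x) on the mat; origin at the centre of its underside; leave it
- slice: round slice of wood, 86 mm across, 18 mm high, on the mat; origin at the centre of its underside; leave it
- tin: closed round metal tin, 64 mm across, 45 mm high, on the mat; origin at the centre of its underside; leave it
There are look-alikes about, which are no part of the job. Of the things that look like the part that bears pliers_mid, the middle-sized one is meant.

How it is judged:
By the outcome, as a careful person would: the job done as asked, in the order asked, and still so for the second after the job is handed in, with the robot touching nothing.
It also fails if it takes over 72 s, if anything falls off the work surface, if the arm or the gripper's body presses on something with over 40 N, if the wrist force passes 120 N, or if a joint passes its speed limit or range.

### The arm

A 6-joint arm with a two-finger parallel gripper is mounted at the origin on the work surface. World frame = base frame: x ahead of the robot, y to its left, z up, the work surface at z = 0. Lengths are in m, angles in rad, forces in N, time in s.
With the tool pointing down it reaches from about 0.375 to 0.75 m from the base axis. Payload 9 kg.
Tool frame: the origin (TCP) lies midway between the tips of the shut fingers; the grasp point (between the pads) lies ctrl.tcp_to_grasp behind it (ctrl.tcp_to_grasp is the distance from the TCP to the grasp point, in m); x points along the fingers, z is the direction in which the jaws open and shut, and the axes are right-handed (so a half turn about x gives the same grasp; the last joint's range is limited). The gripper opens to 85 mm and grips with 20 to 120 N. Pads are 22 mm wide; open, the fingers measure 114 mm over their backs; the gripper's body (76 mm by 85 mm) begins 54 mm behind the grasp point. The pads swing forward as they close: fully open they stand 13 mm farther back than shut.
Start: joints at [-1.355, 0.104, 0.097, 1.564, 0, 1.353], TCP at [0.252, -0.544, 0.231] pointing down, gripper open.
Joint ranges: [-2.99, 2.99], [-0.84, 1.86], [-1.1, 1.16], [-1.84, 2.11], [-1.51, 1.56], [-3.14, 3.14]. Speed limits (rad/s): [2.22, 2.22, 2.57, 3.14, 3.14, 3.14].

### API

Orientations are given as a unit quaternion [x, y, z, w].
In Python, from bench import ctrl, snapshot, order gives the robot as it stands. The module is installed in compiled form; this text tells all that it offers.
- The arm moves only by the tool play_rows, never from a script. Its argument "series" is a list of rows, each an object with "slide": the shift along the tool's x, y, z in m, a list of three; "spin": the turn about the tool's x in rad. A call has 1 to 10 rows; each row is the pose to reach, as a shift and turn from the pose commanded when the call began, along the tool's axes at that moment; what a row does not reach only later rows make up. A row lasts 1/12 s, in which the tool goes at most 41.7 mm and 7.16 degrees, less where a joint would pass 70% of its speed; a pose out of reach is approached as far as the arm can. A call with a gripper value outside its range is refused whole. "gripper" is the opening, from 0 (shut) to 1 (fully open), set as the call begins (left out, the last holds). The fingers move at their own pace and stop on an object; "newtons" is the grip in N (left out, the last holds). Time passes only in rows, so rows that repeat a pose let the fingers close. It gives the time, the measured TCP pose, the force and the opening at its end, in the units of the state.
- ctrl.get_obs(): the state, without advancing time (a new reading comes with each control period).
- snapshot(name): name is "side" or "top" or "wrist"; returns a dict with "pixels" (420x560x3 uint8, blue, green, red), "fx", "fy", "cx", "cy" (pixels), "extrinsics" (4x4, takes a point from camera to world coordinates). Camera axes: x right, y down, z forward; pixel columns grow to the right and rows downward; lengths in m; the calibration is good to about 2 mm. A picture is of the moment at which its call begins. There is no depth.
- order.close_job(): hands the job in, once; it reports no verdict.
The state is a dict: "time": time; "joint_positions": joint angles; "joint_vel": joint speeds; "joint_efforts": joint torques, N m; "tcp_pos": TCP position; "eef_rot": TCP orientation; "ft_force": force on the tool from outside, world axes, zero at the start; "torque": the same for the moment, N m; "gripper_width": finger opening in m.
Only numpy, scipy, OpenCV 4.12 (cv2) and the standard library are available. Lean on these libraries where they do the work, as an engineer would, in place of code of your own. Each camera call takes 0.05 s, during which the arm holds its last target.

## Working session

There is one attempt and no reset: what is moved stays moved. The work goes in short steps, Python scripts to look and compute and a tool call to move; the robot and the scene stay as the last step left them, time stands still between calls to the robot, and variables do not carry over. Pictures are saved under pics/ and viewed, and the job is handed in when it is done.

Besides the shell and the picture viewer there is one more tool, called after "Emit:" in YAML: its name, and indented under it one key for each argument. play_rows: Moves the arm, as the interface text tells. Its arguments: {"type":"object","properties":{"series":{"type":"array"},"gripper":{"type":"number"},"newtons":{"type":"number"}},"required":["series"]}

```bash
ls; mkdir -p pics; cat > h.py <<'E'
import numpy as np, cv2
from bench import ctrl, snapshot, order
from scipy.spatial.transform import Rotation as R
def snap(n,f):
    s=snapshot(n); cv2.imwrite('pics/'+f+'.png',np.asarray(s['pixels'])); 
    np.savez('pics/'+f+'.npz',K=[s['fx'],s['fy'],s['cx'],s['cy']],E=np.array(s['extrinsics'])); return s
def pt(f,u,v,z):
    d=np.load('pics/'+f+'.npz');fx,fy,cx,cy=d['K'];E=d['E']
    r=E[:3,:3]@np.array([(u-cx)/fx,(v-cy)/fy,1]);o=E[:3,3]
    return o+r*(z-o[2])/r[2]
def proj(f,p):
    d=np.load('pics/'+f+'.npz');fx,fy,cx,cy=d['K'];E=d['E']
    c=E[:3,:3].T@(np.array(p)-E[:3,3]); return [fx*c[0]/c[2]+cx,fy*c[1]/c[2]+cy]
E
python3 - <<'E'
from h import *
print(ctrl.get_obs(),ctrl.tcp_to_grasp)
for n in ['side','top','wrist']: s=snap(n,n+'0');print(n,s['fx'],np.round(s['extrinsics'],3).tolist())
E
```

```text
pics
{'time': 0.0, 'joint_positions': array([-1.35468690e+00,  1.04691544e-01,  9.64619253e-02,  1.56390616e+00,
        6.66463416e-06,  1.35308844e+00]), 'joint_vel': array([-0.00134199, -0.00051927, -0.00111178,  0.00103893,  0.00027504,
       -0.00114556]), 'joint_efforts': array([ 3.51950854e-03, -5.56927407e+01,  5.03651690e+01,  1.68426504e-02,
       -5.06632787e-04,  3.87863821e-06]), 'tcp_pos': array([ 0.25213471, -0.54408042,  0.23052283]), 'eef_rot': array([ 0.38101454,  0.59622237, -0.38034095,  0.59555652]), 'ft_force': array([-0.42692867,  0.48303882,  0.31747794]), 'torque': array([-0.01517362,  0.00589269,  0.03564674]), 'gripper_width': 0.08566592019568796} 0.0187
side 538.367912963028 [[0.994, -0.079, 0.071, 0.378], [-0.106, -0.765, 0.635, -0.971], [0.004, -0.639, -0.769, 1.164], [0.0, 0.0, 0.0, 1.0]]
top 509.77023863334233 [[0.0, -0.993, 0.12, 0.266], [-1.0, -0.001, -0.011, -0.082], [0.011, -0.12, -0.993, 1.732], [0.0, 0.0, 0.0, 1.0]]
wrist 372.08560340356803 [[0.421, -0.867, -0.266, 0.319], [-0.907, -0.402, -0.122, -0.512], [-0.001, 0.293, -0.956, 0.374], [0.0, 0.0, 0.0, 1.0]]
```

View pics/side0.png

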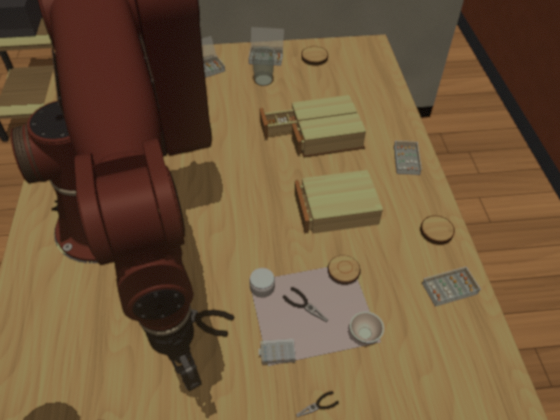

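View pics/top0.png

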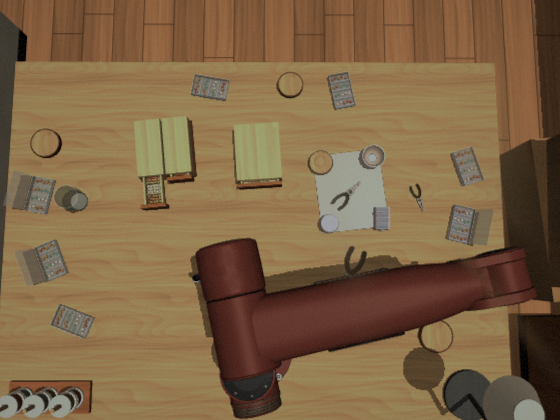

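View pics/wrist0.png

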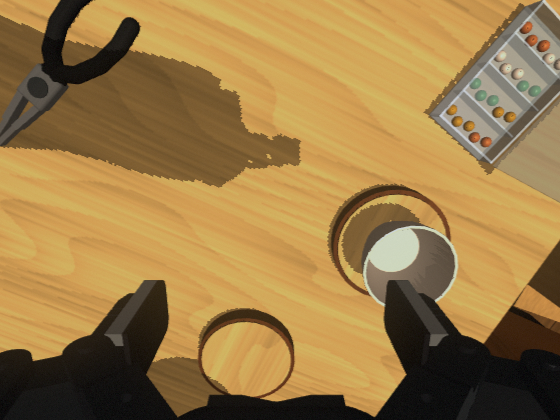

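The top view shows three pliers. The middle-sized pair is on the mat near (346,195). The wide box is at (258,155), and the narrow pair is at (163,150) with its left drawer open. I'll enlarge these for measuring.

```bash
python3 - <<'E'
from h import *
a=cv2.imread('pics/top0.png')
cv2.imwrite('pics/c1.png',cv2.resize(a[110:220,120:290],None,fx=4.7,fy=4.7,interpolation=cv2.INTER_CUBIC))
cv2.imwrite('pics/c2.png',cv2.resize(a[135:245,300:430],None,fx=5,fy=5,interpolation=cv2.INTER_CUBIC))
b=cv2.imread('pics/side0.png')
cv2.imwrite('pics/c3.png',cv2.resize(b[250:370,240:400],None,fx=5,fy=5,interpolation=cv2.INTER_CUBIC))
cv2.imwrite('pics/c4.png',cv2.resize(b[85:235,250:390],None,fx=4,fy=4,interpolation=cv2.INTER_CUBIC))
E
```

```text
(no output)
```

View pics/c1.png

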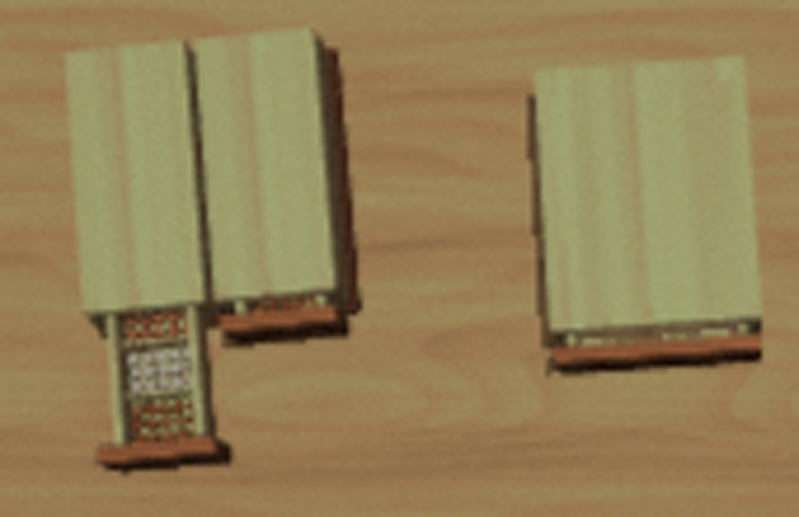

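View pics/c2.png

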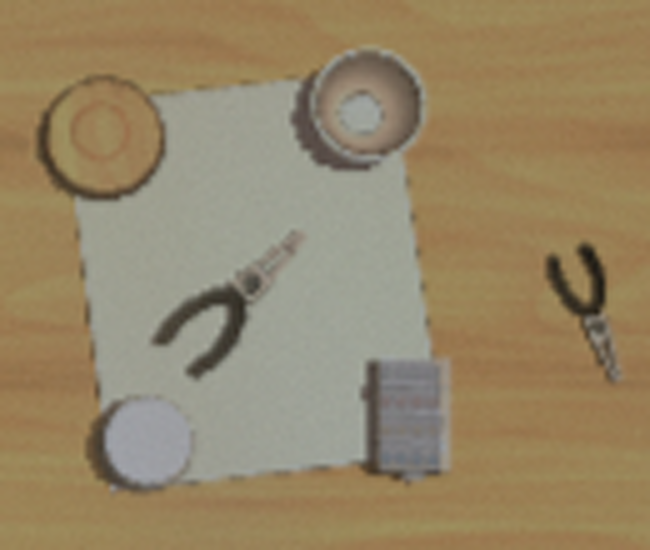

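View pics/c3.png

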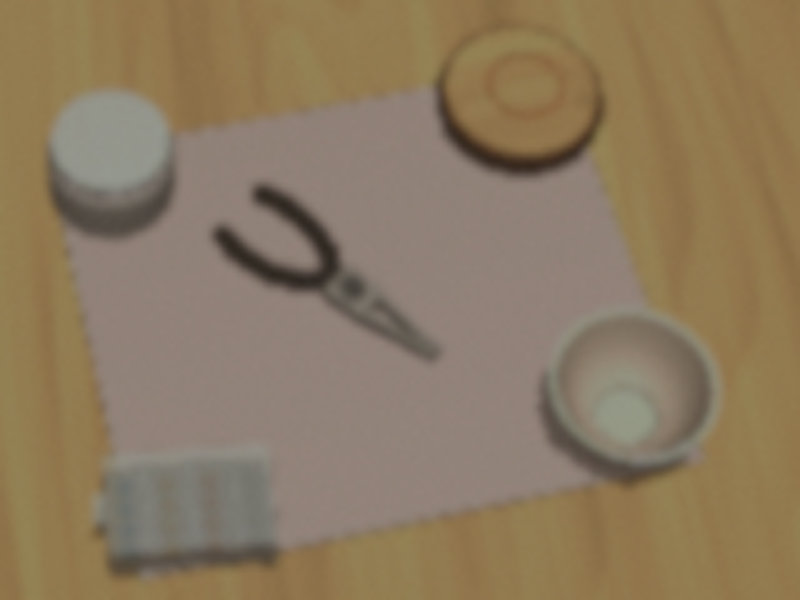

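View pics/c4.png

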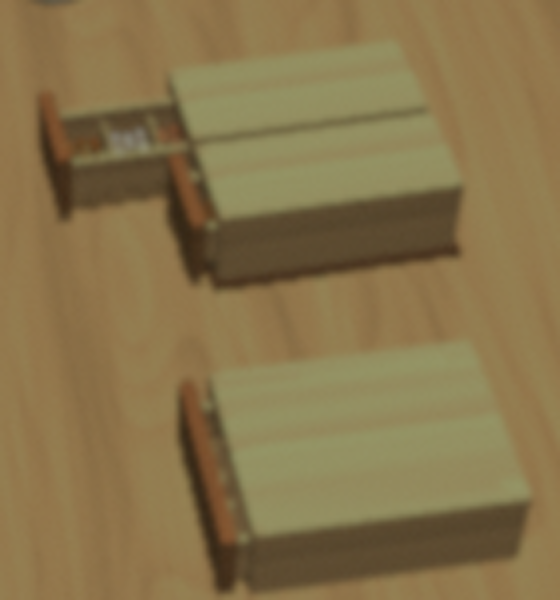

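```bash
cat > m1.py <<'E'
from h import *
from scipy.optimize import least_squares
f=lambda p,s,o:((p[0]+.5)/s-.5+o[0],(p[1]+.5)/s-.5+o[1])
T=lambda p:('top0',)+f(p,4.7,(120,110)); S=lambda p:('side0',)+f(p,4,(250,85))
P=lambda p:('top0',)+f(p,5,(300,135)); Q=lambda p:('side0',)+f(p,5,(240,250))
def fit(obs,x0):
    # obs: (view,u,v),(local x,y,z)
    def W(x,l): c,s=np.cos(x[2]),np.sin(x[2]); return [x[0]+c*l[0]-s*l[1],x[1]+s*l[0]+c*l[1],l[2]]
    def r(x): return np.concatenate([np.array(proj(o[0],W(x,l)))-o[1:] for o,l in obs])
    s=least_squares(r,x0,loss='soft_l1'); print(np.round(s.x,4),np.degrees(s.x[2]).round(2),np.round(r(s.x),1).tolist()); return s.x
# wide box: local origin centre
L=[(.095,.075,.064),(.095,-.075,.064),(-.095,-.075,.064),(-.095,.075,.064)]
fit(list(zip([T(p) for p in [(535,70),(745,57),(762,320),(548,332)]]+[S(p) for p in [(210,375),(468,342),(530,498),(250,535)][0:0]],L)),[.65,0,0])
Ls=[(-.095,.075,.064),(.095,.075,.064),(.095,-.075,.064),(-.095,-.075,.064)]
so=list(zip([S(p) for p in [(210,375),(468,342),(530,498),(250,535)]],Ls))
fit(so,[.65,0,0])
fit(list(zip([T(p) for p in [(535,70),(745,57),(762,320),(548,332)]],L))+so,[.65,0,0])
# narrow pair, width 177, top z .07
L=[(.095,.0885,.07),(.095,-.0885,.07),(-.095,-.0885,.07),(-.095,.0885,.07)]
to=list(zip([T(p) for p in [(66,53),(315,28),(338,292),(85,314)]],L))
fit(to,[.65,.2,0])
Ls=[(-.095,.0885,.07),(.095,.0885,.07),(.095,-.0885,.07),(-.095,-.0885,.07)]
so=list(zip([S(p) for p in [(172,75),(395,40),(463,185),(215,220)]],Ls))
fit(so,[.65,.2,0]);
fit(to+so,[.65,.2,0])
# pliers
for n,m in (('top',P),('side',Q)):
    a={'top':[(302,235),(252,283),(155,343),(194,374)],'side':[(436,353),(352,288),(263,190),(219,233)]}[n]
    w=[pt(*m(p),.0085) for p in a]; nose,j,h=w[0],w[1],(w[2]+w[3])/2
    print(n,[np.round(x,4).tolist() for x in(nose,j,h)],np.degrees(np.arctan2(*(nose-h)[1::-1])),np.linalg.norm(nose-j),np.linalg.norm(j-h),np.linalg.norm(w[2]-w[3]))
# narrow drawer front top edge ends z=.067
for n,a in (('T',[T((97,452)),T((218,440))]),('S',[S((45,95)),S((67,160))])):
    print(n,[np.round(pt(*x,.067),4).tolist() for x in a])
for n,a in (('T',[T((552,352)),T((760,340))]),('S',[S((187,382)),S((230,545))])):
    print('wide',n,[np.round(pt(*x,.061),4).tolist() for x in a])
E
python3 m1.py
```

```text
[ 0.6592 -0.0099  0.0625] 3.58 [0.0, 0.0, -0.0, 0.2, -0.2, -0.2, 0.2, -0.0]
[ 0.6591 -0.0093  0.0618] 3.54 [-0.7, -0.6, 0.2, -0.2, -0.1, 0.5, 0.4, 0.2]
[ 0.6591 -0.0096  0.0621] 3.56 [-0.0, 0.0, -0.1, 0.3, -0.3, -0.1, 0.1, -0.0, -0.7, -0.5, 0.2, -0.2, -0.0, 0.5, 0.5, 0.3]
[0.6736 0.3055 0.1031] 5.9 [0.1, -0.0, 0.1, 0.2, -0.2, -0.4, -0.0, 0.2]
[0.6738 0.3059 0.0969] 5.55 [-1.3, -0.9, 0.3, 0.5, -0.1, 0.3, 0.8, -0.1]
[0.6737 0.3056 0.1008] 5.78 [0.2, -0.1, 0.1, 0.2, -0.3, -0.4, -0.1, 0.1, -1.4, -0.8, 0.1, 0.5, -0.1, 0.2, 0.9, 0.1]
top [[0.5655, -0.3601, 0.0085], [0.5322, -0.3253, 0.0085], [0.48, -0.2715, 0.0085]] -46.016769736793826 0.048284780633503624 0.07489480945182402 0.03388342686234142
side [[0.5663, -0.36, 0.0085], [0.5313, -0.3208, 0.0085], [0.4827, -0.2721, 0.0085]] -46.40245678020347 0.052524368181228076 0.06878680537046138 0.03334274336521381
T [[0.4735, 0.3729, 0.067], [0.4821, 0.2889, 0.067]]
S [[0.472, 0.3691, 0.067], [0.4821, 0.2903, 0.067]]
wide T [[0.5458, 0.0569, 0.061], [0.5547, -0.0898, 0.061]]
wide S [[0.5447, 0.055, 0.061], [0.5541, -0.0938, 0.061]]
```

Both views agree to about 2 mm, and the sizes match the ones given:
- **Wide box:** yaw 3.6°, latched front at about (0.543,-0.017).
- **Pliers:** joint at (0.532,-0.323), yaw -46°.
- **Open narrow drawer:** the left one, out about 77 mm.

Next I'll work out the move to the wide front.

```bash
cat >> h.py <<'E'
BY=np.radians(3.56);BC=np.array([.6591,-.0096])
def box(lx,ly,z,c=BC,y=BY): 
    return np.array([c[0]+np.cos(y)*lx-np.sin(y)*ly,c[1]+np.sin(y)*lx+np.cos(y)*ly,z])
NY=np.radians(5.78);NC=np.array([.6737,.3056])
def nar(lx,ly,z): return box(lx,ly,z,NC,NY)
def go(p,yaw=None):
    o=ctrl.get_obs();M=R.from_quat(o['eef_rot']);A=M.as_matrix()
    print('slide',np.round(A.T@(np.array(p)-o['tcp_pos']),4).tolist(),'t',round(o['time'],2))
    y=np.arctan2(A[1,2],A[0,2]);print('zyaw',np.degrees(y).round(2),'x',A[:,0].round(3),'y',A[:,1].round(3),'j6',o['joint_positions'][5].round(2),'F',o['ft_force'].round(1),'w',o['gripper_width'].round(4))
    if yaw is not None:
        for k in (0,180): 
            d=(np.radians(yaw+k)-y+np.pi)%(2*np.pi)-np.pi
            print('  spin for yaw',yaw+k,': ',np.round(-d,4),'(tool x down)')
E
python3 - <<'E'
from h import *
p=box(-.16,0,.10);print(p,np.hypot(*p[:2]));go(p,3.56)
E
```

```text
[ 0.49940875 -0.019535    0.1       ] 0.4997906705833679
slide [0.1312, 0.4449, -0.372] t 0.15Traceback (most recent call last):
  File "<stdin>", line 2, in <module>
  File "h.py", line 22, in go
    y=np.arctan2(A[1,2],A[0,2]);print('zyaw',np.degrees(y).round(2),'x',A[:,0].round(3),'y',A[:,1].round(3),'j6',o['joint_positions'][5].round(2),'F',o['ft_force'].round(1),'w',o['gripper_width'].round(4))
                                                                                                                                                                                 ^^^^^^^^^^^^^^^^^^^^^^^^
AttributeError: 'float' object has no attribute 'round'
```

```bash
sed -i "s/o\['gripper_width'\].round(4)/round(float(o['gripper_width']),4)/" h.py
python3 - <<'E'
from h import *
p=box(-.16,0,.10);go(p,3.56)
E
```

```text
slide [0.1312, 0.4449, -0.372] t 0.15
zyaw -65.15 x [-0.     0.001 -1.   ] y [0.907 0.42  0.   ] j6 1.35 F [0.1 0.6 0.6] w 0.0856
  spin for yaw 3.56 :  -1.1992 (tool x down)
  spin for yaw 183.56 :  1.9424 (tool x down)
```

Emit:
play_rows:
  series:
    - {"slide":[0,0.445,-0.372],"spin":-1.199}
    - {"slide":[0,0.445,-0.372],"spin":-1.199}
    - {"slide":[0,0.445,-0.372],"spin":-1.199}
    - {"slide":[0,0.445,-0.372],"spin":-1.199}
    - {"slide":[0,0.445,-0.372],"spin":-1.199}
    - {"slide":[0,0.445,-0.372],"spin":-1.199}
    - {"slide":[0,0.445,-0.372],"spin":-1.199}
    - {"slide":[0,0.445,-0.372],"spin":-1.199}
    - {"slide":[0,0.445,-0.372],"spin":-1.199}
    - {"slide":[0,0.445,-0.372],"spin":-1.199}
  gripper: 0

```text
time: 0.98
tcp_pos: [0.4303, -0.1656, 0.2313]
eef_rot: [-0.024, 0.707, 0.024, 0.707]
ft_force: [1.4, -0.7, 0.6]
gripper_width: 0.0002
```

```bash
python3 - <<'E'
from h import *
go(box(-.15,0,.03),3.56)
E
```

```text
slide [0.2013, 0.141, 0.0889] t 0.98
zyaw 3.93 x [ 0. -0. -1.] y [-0.068  0.998 -0.   ] j6 0.85 F [ 1.4 -0.7  0.6] w 0.0002
  spin for yaw 3.56 :  0.0064 (tool x down)
  spin for yaw 183.56 :  -3.1352 (tool x down)
```

Emit:
play_rows:
  series:
    - {"slide":[0.0,0.12,0.07],"spin":0.0}
    - {"slide":[0.0,0.12,0.07],"spin":0.0}
    - {"slide":[0.0,0.12,0.07],"spin":0.0}
    - {"slide":[0.1,0.12,0.07],"spin":0.0}
    - {"slide":[0.2,0.12,0.07],"spin":0.0}
    - {"slide":[0.2,0.12,0.07],"spin":0.0}
    - {"slide":[0.2,0.12,0.07],"spin":0.0}
    - {"slide":[0.2,0.12,0.07],"spin":0.0}
    - {"slide":[0.2,0.12,0.07],"spin":0.0}
    - {"slide":[0.2,0.12,0.07],"spin":0.0}

```text
time: 1.82
tcp_pos: [0.4908, -0.0429, 0.0303]
eef_rot: [-0.022, 0.708, 0.022, 0.706]
ft_force: [0.6, 0.1, 1.4]
gripper_width: 0.0002
```

```bash
python3 - <<'E'
from h import *
go(box(-.132,0,.03),3.56)
snap('wrist','w1')
E
```

```text
slide [0.0002, 0.0228, 0.038] t 1.82
zyaw 3.56 x [-0.004  0.001 -1.   ] y [-0.062  0.998  0.001] j6 1.16 F [0.6 0.1 1.4] w 0.0002
  spin for yaw 3.56 :  0.0 (tool x down)
  spin for yaw 183.56 :  -3.1416 (tool x down)
```

View pics/w1.png

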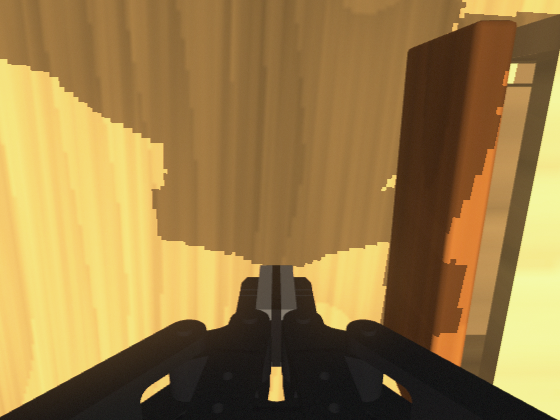

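The view shows the shut fingers at (276,290), with the panel to the right at u≈385–410 and not touching. I'll centre on it and close in.

Emit:
play_rows:
  series:
    - {"slide":[-0.004,0.023,0.02]}
    - {"slide":[-0.004,0.023,0.03]}
    - {"slide":[-0.004,0.023,0.034]}
    - {"slide":[-0.004,0.023,0.036]}
    - {"slide":[-0.004,0.023,0.036]}

```text
invalid input
```

```bash
python3 - <<'E'
from h import *
go(box(-.132,0,.034),3.56)
snap('wrist','w2')
E
```

```text
slide [-0.0014, 0.0237, 0.0362] t 1.87
zyaw 3.55 x [ 0. -0. -1.] y [-0.062  0.998 -0.   ] j6 1.16 F [ 0.3 -0.4  0.4] w 0.0003
  spin for yaw 3.56 :  -0.0001 (tool x down)
  spin for yaw 183.56 :  3.1415 (tool x down)
```

View pics/w2.png

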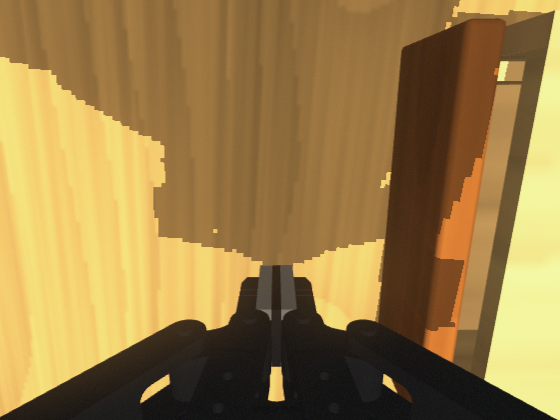

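The move was refused because "spin" is required. The picture is unchanged, with the fingers at (276,290).

Emit:
play_rows:
  series:
    - {"slide":[-0.003,0.023,0.02],"spin":0}
    - {"slide":[-0.003,0.023,0.028],"spin":0}
    - {"slide":[-0.003,0.023,0.032],"spin":0}
    - {"slide":[-0.003,0.023,0.034],"spin":0}
    - {"slide":[-0.003,0.023,0.034],"spin":0}

```text
time: 2.33
tcp_pos: [0.5259, -0.0191, 0.0358]
eef_rot: [-0.022, 0.706, 0.022, 0.707]
ft_force: [0.2, -0.3, -1.0]
gripper_width: 0.0001
```

Emit:
play_rows:
  series:
    - {"slide":[0,0,0.001],"spin":0}
    - {"slide":[0,0,0.002],"spin":0}

```text
time: 2.5
tcp_pos: [0.5267, -0.0187, 0.0346]
eef_rot: [-0.022, 0.707, 0.022, 0.707]
ft_force: [-1.6, 0.9, -0.4]
gripper_width: 0.0001
```

Emit:
play_rows:
  series:
    - {"slide":[0,0,0.001],"spin":0}
    - {"slide":[0,0,0.002],"spin":0}

```text
time: 2.67
tcp_pos: [0.5288, -0.0183, 0.0343]
eef_rot: [-0.022, 0.707, 0.022, 0.707]
ft_force: [-0.3, -0.1, -0.2]
gripper_width: -0.0003
```

Emit:
play_rows:
  series:
    - {"slide":[0,0,0.001],"spin":0}
    - {"slide":[0,0,0.002],"spin":0}

```text
time: 2.83
tcp_pos: [0.5307, -0.0181, 0.0342]
eef_rot: [-0.022, 0.707, 0.022, 0.707]
ft_force: [-4.5, -0.2, 2.8]
gripper_width: -0.0001
```

```bash
python3 - <<'E'
from h import *
go(box(-.1305,0,.034),3.56)
E
```

```text
slide [0.0002, 0.0005, -0.0018] t 2.83
zyaw 3.55 x [-0. -0. -1.] y [-0.062  0.998 -0.   ] j6 1.23 F [-4.5 -0.2  2.8] w -0.0001
  spin for yaw 3.56 :  -0.0003 (tool x down)
  spin for yaw 183.56 :  3.1413 (tool x down)
```

Emit:
play_rows:
  series:
    - {"slide":[0,0,0.002],"spin":0}
    - {"slide":[0,0,0.004],"spin":0}
    - {"slide":[0,0,0.0055],"spin":0}
    - {"slide":[0,0,0.0055],"spin":0}

```text
time: 3.17
tcp_pos: [0.5357, -0.0178, 0.0342]
eef_rot: [-0.022, 0.707, 0.022, 0.706]
ft_force: [-4.4, -1.4, 3.7]
gripper_width: -0.0001
```

Emit:
play_rows:
  series:
    - {"slide":[0,0,0.001],"spin":0}
    - {"slide":[0,0,0.001],"spin":0}

```text
time: 3.33
tcp_pos: [0.5365, -0.0177, 0.0341]
eef_rot: [-0.022, 0.708, 0.022, 0.706]
ft_force: [-5.9, -1.7, 3.3]
gripper_width: 0.0001
```

Emit:
play_rows:
  series:
    - {"slide":[0,0,-0.01],"spin":0}
    - {"slide":[0,0,-0.025],"spin":0}
    - {"slide":[0,0,-0.045],"spin":0}
    - {"slide":[0,0,-0.07],"spin":0}
    - {"slide":[-0.02,0,-0.095],"spin":0}
    - {"slide":[-0.06,0,-0.095],"spin":0}
    - {"slide":[-0.09,0,-0.095],"spin":0}
    - {"slide":[-0.09,0,-0.095],"spin":0}
  gripper: 0.6

```text
time: 4.0
tcp_pos: [0.4451, -0.0246, 0.1304]
eef_rot: [-0.023, 0.704, 0.021, 0.71]
ft_force: [1.1, -0.5, 1.4]
gripper_width: 0.0513
```

```bash
python3 - <<'E'
from h import *
go(box(-.158,0,.03),3.56)
snap('wrist','w3');snap('side','s3')
b=cv2.imread('pics/s3.png')
cv2.imwrite('pics/c5.png',cv2.resize(b[85:235,200:390],None,fx=4,fy=4,interpolation=cv2.INTER_CUBIC))
E
```

```text
slide [0.1009, 0.002, 0.0557] t 4.0
zyaw 3.54 x [ 0.008 -0.003 -1.   ] y [-0.062  0.998 -0.003] j6 1.16 F [ 1.1 -0.5  1.4] w 0.0513
  spin for yaw 3.56 :  -0.0003 (tool x down)
  spin for yaw 183.56 :  3.1413 (tool x down)
```

View pics/w3.png

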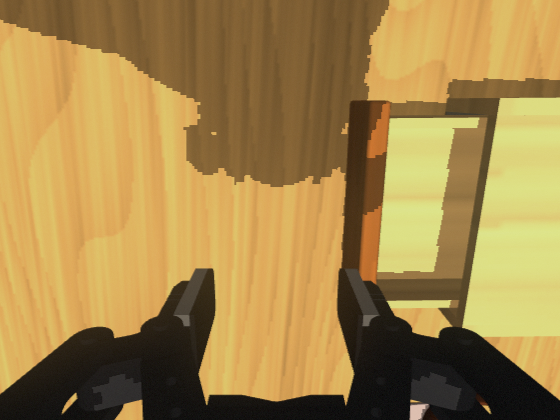

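View pics/c5.png

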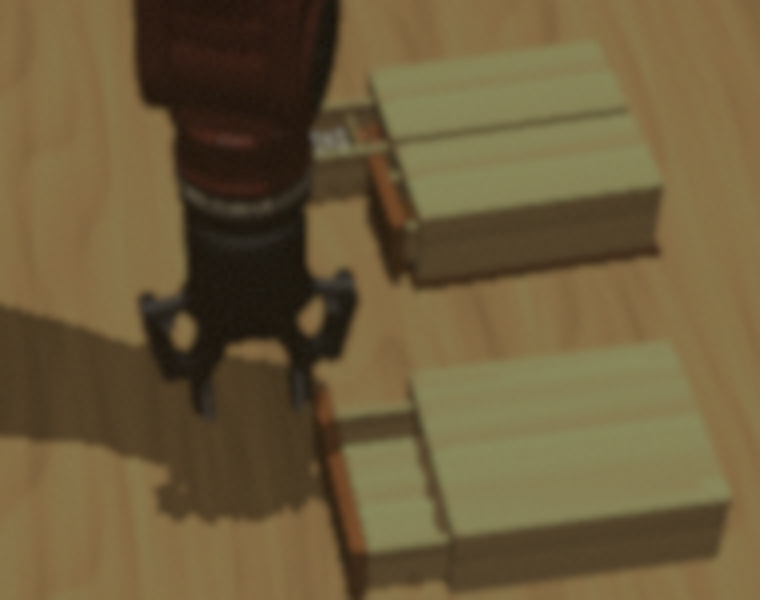

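The wrist view shows the drawer sprung out. Its panel is at u≈350–390, with open space behind it out to u≈480. I'll straddle the panel and grip it.

Emit:
play_rows:
  series:
    - {"slide":[0,0.002,0.03],"spin":0}
    - {"slide":[0,0.002,0.056],"spin":0}
    - {"slide":[0,0.002,0.057],"spin":0}
    - {"slide":[0.03,0.002,0.057],"spin":0}
    - {"slide":[0.06,0.002,0.057],"spin":0}
    - {"slide":[0.085,0.002,0.057],"spin":0}
    - {"slide":[0.1,0.002,0.057],"spin":0}
    - {"slide":[0.1,0.002,0.057],"spin":0}

```text
time: 4.77
tcp_pos: [0.4956, -0.0169, 0.0193]
eef_rot: [-0.021, 0.709, 0.023, 0.704]
ft_force: [-0.4, 1.0, -0.0]
gripper_width: 0.0514
```

```bash
python3 - <<'E'
from h import *
go(box(-.158,0,.03),3.56)
E
```

```text
slide [-0.0108, -0.0028, 0.0056] t 4.77
zyaw 3.56 x [-0.008  0.002 -1.   ] y [-0.062  0.998  0.003] j6 1.21 F [-0.4  1.  -0. ] w 0.0514
  spin for yaw 3.56 :  0.0 (tool x down)
  spin for yaw 183.56 :  -3.1416 (tool x down)
```

Emit:
play_rows:
  series:
    - {"slide":[-0.008,-0.002,0.004],"spin":0}
    - {"slide":[-0.008,-0.002,0.004],"spin":0}
    - {"slide":[-0.008,-0.002,0.004],"spin":0}

```text
time: 5.02
tcp_pos: [0.5052, -0.0204, 0.0345]
eef_rot: [-0.022, 0.706, 0.021, 0.708]
ft_force: [-0.5, 0.3, 0.2]
gripper_width: 0.0515
```

Emit:
play_rows:
  series:
    - {"slide":[0,0,0],"spin":0}
    - {"slide":[0,0,0],"spin":0}
    - {"slide":[0,0,0],"spin":0}
    - {"slide":[0,0,0],"spin":0}
    - {"slide":[0,0,0],"spin":0}
  gripper: 0
  newtons: 25

```text
time: 5.43
tcp_pos: [0.5036, -0.0198, 0.0328]
eef_rot: [-0.022, 0.707, 0.022, 0.707]
ft_force: [-0.8, -0.2, 5.2]
gripper_width: 0.0114
```

```bash
python3 - <<'E'
from h import *
go(box(-.258,0,.03),3.56)
E
```

```text
slide [0.0027, 0.0006, -0.1022] t 5.43
zyaw 3.57 x [ 0. -0. -1.] y [-0.062  0.998 -0.   ] j6 1.21 F [-0.8 -0.2  5.2] w 0.0114
  spin for yaw 3.56 :  0.0002 (tool x down)
  spin for yaw 183.56 :  -3.1414 (tool x down)
```

Emit:
play_rows:
  series:
    - {"slide":[0,0,-0.008],"spin":0}
    - {"slide":[0,0,-0.02],"spin":0}
    - {"slide":[0,0,-0.033],"spin":0}
    - {"slide":[0,0,-0.046],"spin":0}
    - {"slide":[0,0,-0.059],"spin":0}
    - {"slide":[0,0,-0.072],"spin":0}
    - {"slide":[0,0,-0.084],"spin":0}
    - {"slide":[0,0,-0.093],"spin":0}
    - {"slide":[0,0,-0.098],"spin":0}
    - {"slide":[0,0,-0.098],"spin":0}

```text
time: 6.27
tcp_pos: [0.4055, -0.0265, 0.0327]
eef_rot: [-0.022, 0.707, 0.021, 0.707]
ft_force: [-0.7, -3.8, 4.0]
gripper_width: 0.0116
```

Emit:
play_rows:
  series:
    - {"slide":[0,0,0],"spin":0}
    - {"slide":[0,0,0],"spin":0}
    - {"slide":[0,0,0],"spin":0}
  gripper: 0.5

```text
time: 6.52
tcp_pos: [0.4055, -0.0255, 0.0319]
eef_rot: [-0.022, 0.707, 0.022, 0.707]
ft_force: [-0.5, -0.3, 0.4]
gripper_width: 0.0428
```

Emit:
play_rows:
  series:
    - {"slide":[-0.03,0,0],"spin":0}
    - {"slide":[-0.07,0,0],"spin":0}
    - {"slide":[-0.1,0,0],"spin":0}
    - {"slide":[-0.1,0,0],"spin":0}

```text
time: 6.85
tcp_pos: [0.4083, -0.0266, 0.1381]
eef_rot: [-0.023, 0.704, 0.021, 0.709]
ft_force: [-0.3, -1.2, 1.4]
gripper_width: 0.0428
```

```bash
python3 - <<'E'
from h import *
go([.532,-.3235,.10],43.8)
snap('wrist','w4')
E
```

```text
slide [0.0397, -0.3039, 0.1047] t 6.85
zyaw 3.57 x [ 0.007 -0.002 -1.   ] y [-0.062  0.998 -0.003] j6 1.12 F [-0.3 -1.2  1.4] w 0.0428
  spin for yaw 43.8 :  -0.7021 (tool x down)
  spin for yaw 223.8 :  2.4394 (tool x down)
```

View pics/w4.png

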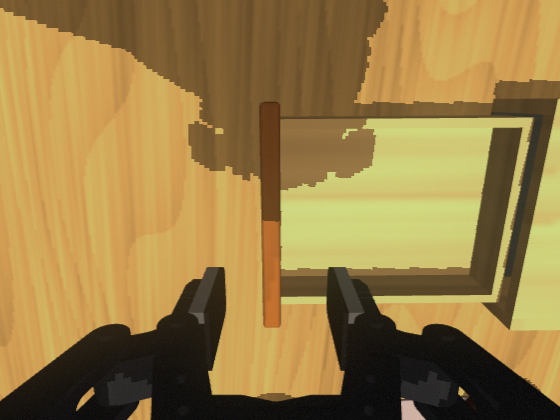

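The drawer is fully out. Its panel is at u≈271 between the fingers, and the back wall is at u≈500–530. Now to the pliers.

Emit:
play_rows:
  series:
    - {"slide":[0,-0.306,0.105],"spin":-0.702}
    - {"slide":[0,-0.306,0.105],"spin":-0.702}
    - {"slide":[0,-0.306,0.105],"spin":-0.702}
    - {"slide":[0,-0.306,0.105],"spin":-0.702}
    - {"slide":[0,-0.306,0.105],"spin":-0.702}
    - {"slide":[0,-0.306,0.105],"spin":-0.702}
    - {"slide":[0,-0.306,0.105],"spin":-0.702}
    - {"slide":[0,-0.306,0.105],"spin":-0.702}
    - {"slide":[0,-0.306,0.105],"spin":-0.702}
    - {"slide":[0,-0.306,0.105],"spin":-0.702}

```text
time: 7.73
tcp_pos: [0.5287, -0.3254, 0.1291]
eef_rot: [-0.262, 0.657, 0.265, 0.656]
ft_force: [-0.9, 0.7, 0.4]
gripper_width: 0.0428
```

Emit:
play_rows:
  series:
    - {"slide":[0,0,0],"spin":0}
    - {"slide":[0,0,0],"spin":0}

```text
time: 7.9
tcp_pos: [0.5291, -0.3234, 0.132]
eef_rot: [-0.264, 0.656, 0.264, 0.656]
ft_force: [-0.6, 1.1, -0.4]
gripper_width: 0.0427
```

```bash
python3 - <<'E'
from h import *
go([.532,-.3235,.10],43.8)
s=snap('wrist','w5');print(proj('w5',[.532,-.3235,.0085]))
E
```

```text
slide [0.032, -0.0021, 0.002] t 7.9
zyaw 43.83 x [-0.001  0.001 -1.   ] y [-0.692  0.721  0.001] j6 0.05 F [-0.6  1.1 -0.4] w 0.0427
  spin for yaw 43.8 :  0.0005 (tool x down)
  spin for yaw 223.8 :  -3.1411 (tool x down)
[np.float64(278.63776366909775), np.float64(210.50299253209752)]
```

View pics/w5.png

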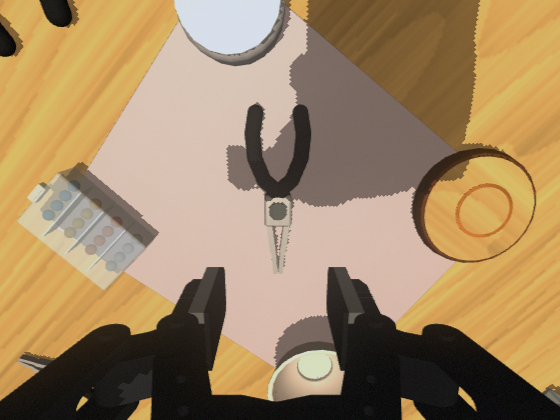

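The pliers' joint is at (278,211), exactly where I predicted it, and they are aligned with the gripper. Descending.

Emit:
play_rows:
  series:
    - {"slide":[0.03,-0.004,0.002],"spin":0}
    - {"slide":[0.06,-0.004,0.002],"spin":0}
    - {"slide":[0.085,-0.004,0.002],"spin":0}
    - {"slide":[0.1,-0.004,0.002],"spin":0}
    - {"slide":[0.112,-0.004,0.002],"spin":0}
    - {"slide":[0.117,-0.004,0.002],"spin":0}
    - {"slide":[0.117,-0.004,0.002],"spin":0}
    - {"slide":[0.117,-0.004,0.002],"spin":0}

```text
time: 8.62
tcp_pos: [0.5341, -0.3264, 0.0165]
eef_rot: [-0.264, 0.656, 0.263, 0.656]
ft_force: [0.4, -0.4, 0.6]
gripper_width: 0.0428
```

```bash
python3 - <<'E'
from h import *
go([.5334,-.325,.0045],43.8)
s=snap('wrist','w6')
E
```

```text
slide [0.012, 0.0015, 0.0005] t 8.62
zyaw 43.8 x [ 0.001 -0.001 -1.   ] y [-0.692  0.722 -0.001] j6 0.05 F [ 0.4 -0.4  0.6] w 0.0428
  spin for yaw 43.8 :  -0.0001 (tool x down)
  spin for yaw 223.8 :  3.1415 (tool x down)
```

View pics/w6.png

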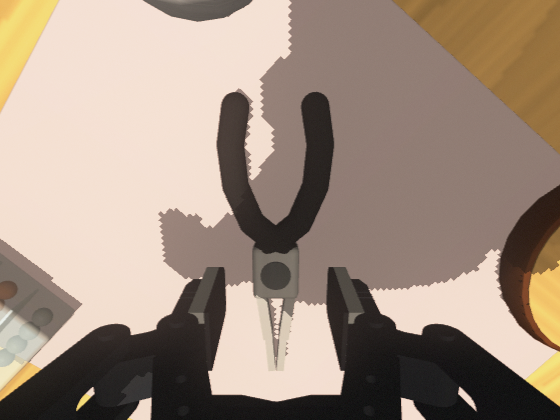

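The joint sits at (276,273), centred between the pads at u≈222 and u≈330. I'll go down the last 12 mm and grip.

Emit:
play_rows:
  series:
    - {"slide":[0.006,0.001,0],"spin":0}
    - {"slide":[0.012,0.001,0],"spin":0}
    - {"slide":[0.012,0.001,0],"spin":0}
    - {"slide":[0.012,0.001,0],"spin":0}

```text
time: 9.0
tcp_pos: [0.5326, -0.3253, 0.0028]
eef_rot: [-0.263, 0.656, 0.264, 0.656]
ft_force: [-0.2, -0.2, 0.2]
gripper_width: 0.0427
```

Emit:
play_rows:
  series:
    - {"slide":[0,0,0],"spin":0}
    - {"slide":[0,0,0],"spin":0}
    - {"slide":[0,0,0],"spin":0}
    - {"slide":[0,0,0],"spin":0}
  gripper: 0
  newtons: 50

```text
time: 9.33
tcp_pos: [0.5332, -0.3258, 0.0037]
eef_rot: [-0.264, 0.656, 0.263, 0.656]
ft_force: [0.1, -0.5, 2.3]
gripper_width: 0.0184
```

```bash
python3 - <<'E'
from h import *
go([.5334,-.325,.0045],43.8)
s=snap('wrist','w7')
E
```

```text
slide [-0.0008, 0.0004, 0.0007] t 9.33
zyaw 43.77 x [ 0.001 -0.001 -1.   ] y [-0.692  0.722 -0.001] j6 0.05 F [ 0.1 -0.5  2.3] w 0.0184
  spin for yaw 43.8 :  -0.0005 (tool x down)
  spin for yaw 223.8 :  3.1411 (tool x down)
```

View pics/w7.png

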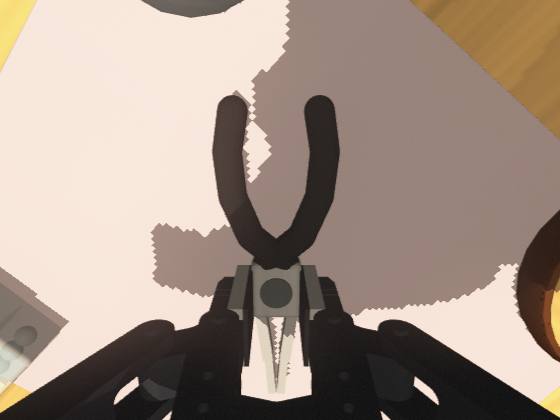

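Emit:
play_rows:
  series:
    - {"slide":[-0.01,0,0],"spin":0}
    - {"slide":[-0.03,0,0],"spin":0}
    - {"slide":[-0.06,0,0],"spin":0}
    - {"slide":[-0.1,0,0],"spin":0}
    - {"slide":[-0.126,0,0],"spin":0}
    - {"slide":[-0.126,0,0],"spin":0}
    - {"slide":[-0.126,0,0],"spin":0}

```text
time: 9.97
tcp_pos: [0.5339, -0.3264, 0.1319]
eef_rot: [-0.265, 0.656, 0.262, 0.657]
ft_force: [0.0, 0.2, -2.1]
gripper_width: 0.0186
```

```bash
python3 - <<'E'
from h import *
print(pt('w7',276,293,.014)-np.array([.5332,-.3258,0]))
go(box(-.161,0,.13),93.56)
s=snap('wrist','w8')
E
```

```text
[-0.00226649  0.0020868   0.014     ]
slide [0.001, 0.2461, 0.1866] t 9.97
zyaw 43.77 x [ 0.003 -0.003 -1.   ] y [-0.692  0.722 -0.004] j6 0.05 F [ 0.   0.2 -2.1] w 0.0186
  spin for yaw 93.56 :  -0.8689 (tool x down)
  spin for yaw 273.56 :  2.2727 (tool x down)
```

View pics/w8.png

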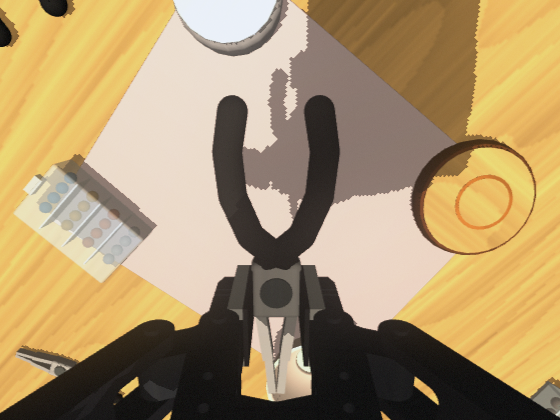

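The pliers are held firm and level, unchanged in the view. I'll carry them to above the drawer.

Emit:
play_rows:
  series:
    - {"slide":[0,0.246,0.187],"spin":-0.869}
    - {"slide":[0,0.246,0.187],"spin":-0.869}
    - {"slide":[0,0.246,0.187],"spin":-0.869}
    - {"slide":[0,0.246,0.187],"spin":-0.869}
    - {"slide":[0,0.246,0.187],"spin":-0.869}
    - {"slide":[0,0.246,0.187],"spin":-0.869}
    - {"slide":[0,0.246,0.187],"spin":-0.869}
    - {"slide":[0,0.246,0.187],"spin":-0.869}
    - {"slide":[0,0.246,0.187],"spin":-0.869}
    - {"slide":[0,0.246,0.187],"spin":-0.869}

```text
time: 10.85
tcp_pos: [0.4967, -0.0173, 0.1278]
eef_rot: [-0.515, 0.484, 0.516, 0.483]
ft_force: [-1.1, 0.2, -0.8]
gripper_width: 0.0186
```

Emit:
play_rows:
  series:
    - {"slide":[0,0,0],"spin":0}
    - {"slide":[0,0,0],"spin":0}

```text
time: 11.02
tcp_pos: [0.4975, -0.0193, 0.1285]
eef_rot: [-0.515, 0.485, 0.515, 0.484]
ft_force: [-0.3, -0.6, -0.8]
gripper_width: 0.0183
```

```bash
python3 - <<'E'
from h import *
go(box(-.160,0,.016),93.56)
s=snap('wrist','w9');snap('side','s9')
for y in(.058,-.058):
  for x in (-.25,-.1): print(x,y,np.round(proj('w9',box(x,y,.046)),0))
b=cv2.imread('pics/s9.png')
cv2.imwrite('pics/c9.png',cv2.resize(b[85:235,200:390],None,fx=4,fy=4,interpolation=cv2.INTER_CUBIC))
E
```

```text
slide [0.1125, -0.0021, -0.0003] t 11.02
zyaw 93.48 x [-0.001  0.    -1.   ] y [-0.998 -0.061  0.001] j6 -0.36 F [-0.3 -0.6 -0.8] w 0.0183
  spin for yaw 93.56 :  -0.0014 (tool x down)
  spin for yaw 273.56 :  3.1402 (tool x down)
-0.25 0.058 [375.  78.]
-0.1 0.058 [358. 310.]
-0.25 -0.058 [171.  79.]
-0.1 -0.058 [190. 310.]
```

View pics/w9.png

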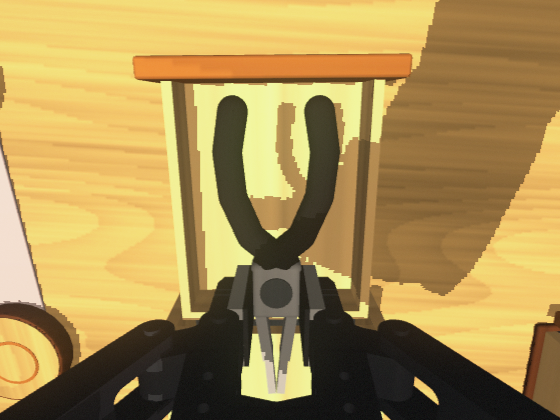

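View pics/c9.png

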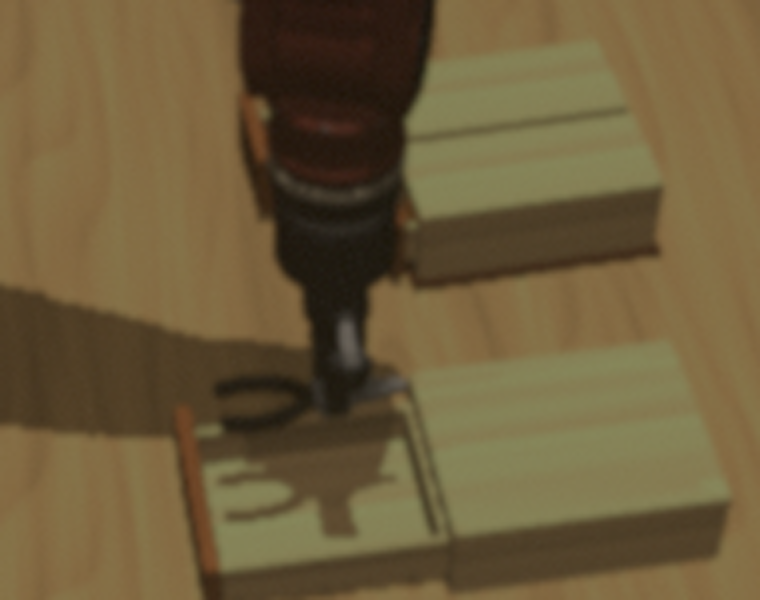

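The pliers are centred over the drawer. The panel is at v≈55–80, the side walls at u≈175 and 375, and the back wall at v≈290–318. I'll check the fit lengthways.

```bash
python3 - <<'E'
from h import *
c,s=np.cos(BY),np.sin(BY)
def loc(p): d=p[:2]-BC; return np.round([c*d[0]+s*d[1],-s*d[0]+c*d[1]],4)
for u,v,z in((275,56,.061),(275,79,.061),(190,291,.046),(190,318,.046)): print(u,v,loc(pt('w9',u,v,z)))
print('handle ends,nose', [loc(pt('w9',u,v,.1285+.0048)) for u,v in((233,97),(319,97),(276,390))],loc(np.array([.4975,-.0193])))
E
```

```text
275 56 [-0.2604  0.0012]
275 79 [-0.249   0.0012]
190 291 [-0.1147 -0.0567]
190 318 [-0.0938 -0.0581]
handle ends,nose [array([-0.2393, -0.0136]), array([-0.2393,  0.0169]), array([-0.1121,  0.0015])] [-0.1619  0.0004]
```

Emit:
play_rows:
  series:
    - {"slide":[0.02,-0.002,0],"spin":0}
    - {"slide":[0.05,-0.002,0],"spin":0}
    - {"slide":[0.075,-0.002,0],"spin":0}
    - {"slide":[0.095,-0.002,0],"spin":0}
    - {"slide":[0.106,-0.002,0],"spin":0}
    - {"slide":[0.108,-0.002,0],"spin":0}
    - {"slide":[0.108,-0.002,0],"spin":0}
    - {"slide":[0.108,-0.002,0],"spin":0}

```text
time: 11.78
tcp_pos: [0.5006, -0.0189, 0.0226]
eef_rot: [0.516, -0.484, -0.515, -0.485]
ft_force: [0.9, -0.9, -1.0]
gripper_width: 0.0179
```

```bash
python3 - <<'E'
from h import *
go(box(-.160,0,.0147),93.56)
E
```

```text
slide [0.0079, 0.0012, -0.0005] t 11.78
zyaw 93.54 x [ 0.002 -0.001 -1.   ] y [-0.998 -0.062 -0.001] j6 -0.36 F [ 0.9 -0.9 -1. ] w 0.0179
  spin for yaw 93.56 :  -0.0004 (tool x down)
  spin for yaw 273.56 :  3.1412 (tool x down)
```

Emit:
play_rows:
  series:
    - {"slide":[0.002,0,0],"spin":0}
    - {"slide":[0.0035,0,0],"spin":0}
    - {"slide":[0.005,0,0],"spin":0}
    - {"slide":[0.005,0,0],"spin":0}

```text
time: 12.12
tcp_pos: [0.4998, -0.0184, 0.0164]
eef_rot: [0.515, -0.484, -0.515, -0.484]
ft_force: [-0.2, 0.1, -1.0]
gripper_width: 0.0185
```

Emit:
play_rows:
  series:
    - {"slide":[0.001,0,0],"spin":0}
    - {"slide":[0.001,0,0],"spin":0}

```text
time: 12.28
tcp_pos: [0.4997, -0.0184, 0.0152]
eef_rot: [0.515, -0.484, -0.515, -0.484]
ft_force: [-0.6, 0.2, -0.6]
gripper_width: 0.0185
```

Emit:
play_rows:
  series:
    - {"slide":[0.001,0,0],"spin":0}
    - {"slide":[0.001,0,0],"spin":0}

```text
time: 12.45
tcp_pos: [0.5001, -0.0184, 0.0147]
eef_rot: [0.516, -0.484, -0.515, -0.484]
ft_force: [0.7, 0.4, 1.8]
gripper_width: 0.0186
```

The pliers have touched the floor: Fz went from -1 to +1.8. Releasing.

Emit:
play_rows:
  series:
    - {"slide":[0,0,0],"spin":0}
    - {"slide":[0,0,0],"spin":0}
    - {"slide":[0,0,0],"spin":0}
    - {"slide":[0,0,0],"spin":0}
  gripper: 0.4
  newtons: 25

```text
time: 12.78
tcp_pos: [0.4997, -0.0184, 0.0142]
eef_rot: [0.515, -0.484, -0.515, -0.484]
ft_force: [-0.6, -0.6, -0.2]
gripper_width: 0.0338
```

Emit:
play_rows:
  series:
    - {"slide":[-0.01,0,0],"spin":0}
    - {"slide":[-0.03,0,0],"spin":0}
    - {"slide":[-0.06,0,0],"spin":0}
    - {"slide":[-0.1,0,0],"spin":0}
    - {"slide":[-0.11,0,0],"spin":0}
    - {"slide":[-0.11,0,0],"spin":0}

```text
time: 13.28
tcp_pos: [0.5022, -0.0191, 0.1292]
eef_rot: [0.518, -0.483, -0.513, -0.485]
ft_force: [-0.2, 0.3, -0.4]
gripper_width: 0.0343
```

```bash
python3 - <<'E'
from h import *
go(box(-.300,0,.13),93.56)
s=snap('wrist','w10')
E
```

```text
slide [-0.0018, 0.1428, -0.0002] t 13.28
zyaw 93.57 x [ 0.007 -0.002 -1.   ] y [-0.998 -0.062 -0.007] j6 -0.36 F [-0.2  0.3 -0.4] w 0.0343
  spin for yaw 93.56 :  0.0001 (tool x down)
  spin for yaw 273.56 :  -3.1415 (tool x down)
```

View pics/w10.png

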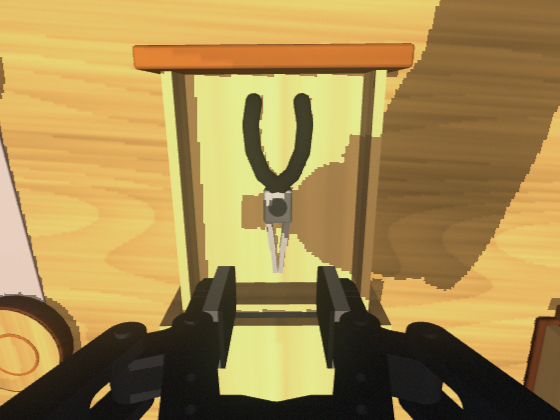

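The pliers lie flat in the drawer. The joint is at (278,207), the handle ends at v≈95 towards the front, and the nose at v≈272, clear of the back wall. I'll grip the panel's top edge, above the pliers, and slide the drawer in to about 50 mm.

Emit:
play_rows:
  series:
    - {"slide":[0,0.03,0],"spin":0.12}
    - {"slide":[0,0.06,0],"spin":0.24}
    - {"slide":[0,0.096,0],"spin":1.571}
    - {"slide":[0,0.096,0],"spin":1.571}
    - {"slide":[0,0.096,0],"spin":1.571}
    - {"slide":[0,0.096,0],"spin":1.571}
    - {"slide":[0,0.096,0],"spin":1.571}
    - {"slide":[0,0.096,0],"spin":1.571}
    - {"slide":[0,0.096,0],"spin":1.571}
    - {"slide":[0,0.096,0],"spin":1.571}
  gripper: 0.6

```text
time: 14.17
tcp_pos: [0.4032, -0.0241, 0.123]
eef_rot: [-0.136, 0.695, 0.136, 0.693]
ft_force: [-0.4, 0.9, 0.3]
gripper_width: 0.0516
```

```bash
python3 - <<'E'
from h import *
go(box(-.255,0,.042),3.56)
E
```

```text
slide [0.081, -0.0019, 0.0009] t 14.17
zyaw 22.16 x [-0.002  0.001 -1.   ] y [-0.377  0.926  0.001] j6 0.8 F [-0.4  0.9  0.3] w 0.0516
  spin for yaw 3.56 :  0.3246 (tool x down)
  spin for yaw 183.56 :  -2.817 (tool x down)
```

Emit:
play_rows:
  series:
    - {"slide":[0,-0.001,0.001],"spin":0.325}
    - {"slide":[0,-0.001,0.001],"spin":0.325}
    - {"slide":[0,-0.001,0.001],"spin":0.325}
    - {"slide":[0.01,-0.001,0.001],"spin":0.325}
    - {"slide":[0.03,-0.001,0.001],"spin":0.325}
    - {"slide":[0.055,-0.001,0.001],"spin":0.325}
    - {"slide":[0.07,-0.001,0.001],"spin":0.325}
    - {"slide":[0.077,-0.001,0.001],"spin":0.325}
    - {"slide":[0.077,-0.001,0.001],"spin":0.325}

```text
time: 14.92
tcp_pos: [0.4034, -0.0242, 0.0447]
eef_rot: [-0.024, 0.708, 0.025, 0.705]
ft_force: [-0.2, 0.3, 0.0]
gripper_width: 0.0513
```

```bash
python3 - <<'E'
from h import *
go(box(-.255,0,.042),3.56)
snap('side','s11');snap('wrist','w11')
b=cv2.imread('pics/s11.png')
cv2.imwrite('pics/c11.png',cv2.resize(b[85:235,200:390],None,fx=4,fy=4,interpolation=cv2.INTER_CUBIC))
E
```

```text
slide [0.0027, -0.0013, 0.0011] t 14.92
zyaw 4.01 x [-0.004  0.001 -1.   ] y [-0.07   0.998  0.002] j6 1.11 F [-0.2  0.3  0. ] w 0.0513
  spin for yaw 3.56 :  0.0078 (tool x down)
  spin for yaw 183.56 :  -3.1338 (tool x down)
```

View pics/c11.png

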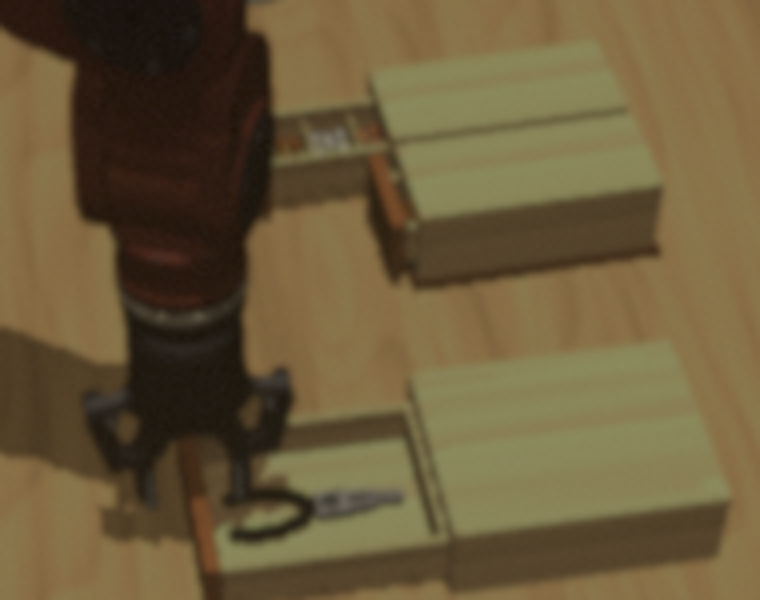

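View pics/w11.png

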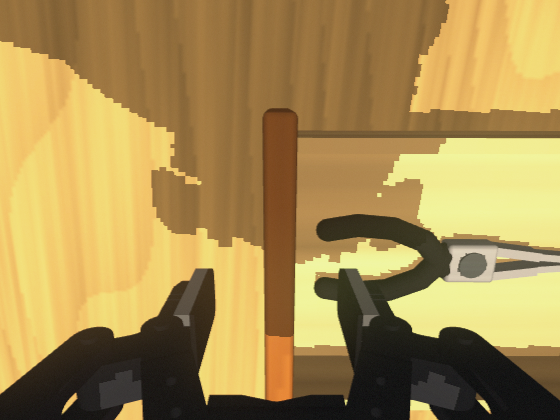

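The fingers straddle the panel at u≈280, hovering above the pliers without touching them. Gripping lightly and sliding the drawer in smoothly.

Emit:
play_rows:
  series:
    - {"slide":[0,0,0],"spin":0.008}
    - {"slide":[0,0,0],"spin":0.008}
    - {"slide":[0,0,0],"spin":0.008}
    - {"slide":[0,0,0],"spin":0.008}
  gripper: 0
  newtons: 25

```text
time: 15.35
tcp_pos: [0.4058, -0.0251, 0.0481]
eef_rot: [-0.022, 0.706, 0.021, 0.707]
ft_force: [-0.7, 0.3, 3.0]
gripper_width: 0.0112
```

Emit:
play_rows:
  series:
    - {"slide":[0,0,0.004],"spin":0}
    - {"slide":[0,0,0.012],"spin":0}
    - {"slide":[0,0,0.023],"spin":0}
    - {"slide":[0,0,0.035],"spin":0}
    - {"slide":[0,0,0.047],"spin":0}
    - {"slide":[0,0,0.059],"spin":0}
    - {"slide":[0,0,0.071],"spin":0}
    - {"slide":[0,0,0.081],"spin":0}
    - {"slide":[0,0,0.087],"spin":0}
    - {"slide":[0,0,0.09],"spin":0}

```text
time: 16.18
tcp_pos: [0.4963, -0.019, 0.0481]
eef_rot: [-0.021, 0.706, 0.022, 0.707]
ft_force: [-2.2, 2.9, 7.7]
gripper_width: 0.0109
```

Emit:
play_rows:
  series:
    - {"slide":[0,0,0],"spin":0}
    - {"slide":[0,0,0],"spin":0}
    - {"slide":[0,0,0],"spin":0}
  gripper: 0.5

```text
time: 16.43
tcp_pos: [0.4949, -0.0196, 0.0471]
eef_rot: [-0.021, 0.707, 0.021, 0.707]
ft_force: [-0.7, 0.6, 0.5]
gripper_width: 0.0424
```

Emit:
play_rows:
  series:
    - {"slide":[-0.03,0,0],"spin":0}
    - {"slide":[-0.06,0,-0.01],"spin":0}
    - {"slide":[-0.07,0,-0.04],"spin":0}
    - {"slide":[-0.07,0,-0.06],"spin":0}
    - {"slide":[-0.07,0,-0.06],"spin":0}

```text
time: 16.85
tcp_pos: [0.4331, -0.0232, 0.118]
eef_rot: [-0.021, 0.707, 0.021, 0.707]
ft_force: [-0.2, -0.2, -0.3]
gripper_width: 0.0427
```

```bash
python3 - <<'E'
from h import *
go(box(-.2,0,.036),3.56)
snap('wrist','w12')
E
```

```text
slide [0.082, -0.0004, 0.0264] t 16.85
zyaw 3.42 x [ 0.    -0.001 -1.   ] y [-0.06   0.998 -0.001] j6 1.15 F [-0.2 -0.2 -0.3] w 0.0427
  spin for yaw 3.56 :  -0.0025 (tool x down)
  spin for yaw 183.56 :  3.1391 (tool x down)
```

View pics/w12.png

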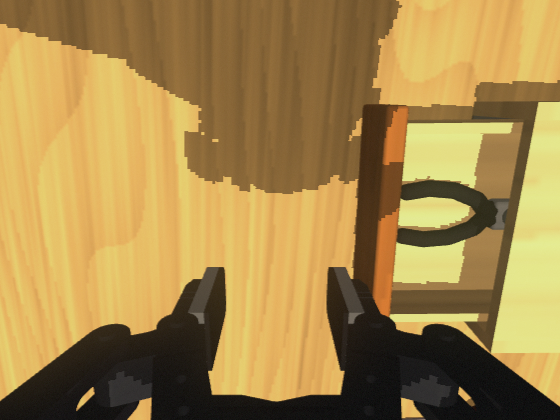

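Pliers are still flat in the drawer, and the panel is at u≈360–405. Next: shut the fingers, drop down in front, and push home.

Emit:
play_rows:
  series:
    - {"slide":[0,0,0.018],"spin":0}
    - {"slide":[0,0,0.02],"spin":0}
    - {"slide":[0,0,0.02],"spin":0}
    - {"slide":[0.03,0,0.02],"spin":0}
    - {"slide":[0.06,0,0.02],"spin":0}
    - {"slide":[0.08,0,0.02],"spin":0}
    - {"slide":[0.083,0,0.02],"spin":0}
    - {"slide":[0.083,0,0.02],"spin":0}
  gripper: 0

```text
time: 17.57
tcp_pos: [0.4537, -0.0215, 0.033]
eef_rot: [-0.021, 0.708, 0.022, 0.706]
ft_force: [0.2, -0.6, 0.0]
gripper_width: -0.0
```

```bash
python3 - <<'E'
from h import *
go(box(-.1225,0,.035),3.56)
E
```

```text
slide [-0.0022, -0.0007, 0.0832] t 17.57
zyaw 3.44 x [-0.003  0.001 -1.   ] y [-0.06   0.998  0.001] j6 1.17 F [ 0.2 -0.6  0. ] w -0.0
  spin for yaw 3.56 :  -0.002 (tool x down)
  spin for yaw 183.56 :  3.1396 (tool x down)
```

Emit:
play_rows:
  series:
    - {"slide":[0,0,0.01],"spin":0}
    - {"slide":[0,0,0.016],"spin":0}
    - {"slide":[0,0,0.024],"spin":0}
    - {"slide":[0,0,0.033],"spin":0}
    - {"slide":[0,0,0.042],"spin":0}
    - {"slide":[0,0,0.051],"spin":0}
    - {"slide":[0,0,0.06],"spin":0}
    - {"slide":[0,0,0.067],"spin":0}
    - {"slide":[0,0,0.071],"spin":0}
    - {"slide":[0,0,0.073],"spin":0}

```text
time: 18.4
tcp_pos: [0.5269, -0.0176, 0.0357]
eef_rot: [-0.021, 0.708, 0.021, 0.705]
ft_force: [-7.3, 0.1, 5.4]
gripper_width: -0.0
```

Emit:
play_rows:
  series:
    - {"slide":[0,0,0.002],"spin":0}
    - {"slide":[0,0,0.004],"spin":0}
    - {"slide":[0,0,0.006],"spin":0}
    - {"slide":[0,0,0.007],"spin":0}
    - {"slide":[0,0,0.007],"spin":0}
    - {"slide":[0,0,0.007],"spin":0}

```text
time: 18.9
tcp_pos: [0.535, -0.0171, 0.0357]
eef_rot: [-0.021, 0.707, 0.021, 0.707]
ft_force: [-5.0, 0.5, 2.3]
gripper_width: -0.0004
```

```bash
python3 - <<'E'
from h import *
go(box(-.1225,0,.035),3.56)
E
```

```text
slide [0.0007, -0.0002, 0.0018] t 18.9
zyaw 3.46 x [-0.001 -0.    -1.   ] y [-0.06   0.998 -0.   ] j6 1.23 F [-5.   0.5  2.3] w -0.0004
  spin for yaw 3.56 :  -0.0018 (tool x down)
  spin for yaw 183.56 :  3.1398 (tool x down)
```

Emit:
play_rows:
  series:
    - {"slide":[0,0,0.001],"spin":0}
    - {"slide":[0,0,0.002],"spin":0}
    - {"slide":[0,0,0.002],"spin":0}

```text
time: 19.15
tcp_pos: [0.5369, -0.017, 0.0357]
eef_rot: [-0.021, 0.707, 0.021, 0.707]
ft_force: [-6.5, 1.0, 3.1]
gripper_width: 0.0002
```

Emit:
play_rows:
  series:
    - {"slide":[0,0,-0.003],"spin":0}
    - {"slide":[0,0,-0.006],"spin":0}
    - {"slide":[0,0,-0.01],"spin":0}
    - {"slide":[0,0,-0.02],"spin":0}
    - {"slide":[-0.02,0,-0.05],"spin":0}
    - {"slide":[-0.06,0,-0.08],"spin":0}
    - {"slide":[-0.09,0,-0.09],"spin":0}
    - {"slide":[-0.09,0,-0.09],"spin":0}

```text
time: 19.82
tcp_pos: [0.4484, -0.0234, 0.1314]
eef_rot: [-0.022, 0.704, 0.02, 0.71]
ft_force: [2.3, -0.9, 1.4]
gripper_width: 0.0002
```

```bash
python3 - <<'E'
from h import *
print('closed face TCP',nar(-.129,.046,0));go(nar(-.24,.046,.12),5.78)
snap('wrist','w13')
E
```

```text
closed face TCP [0.54072323 0.33837467 0.        ]
slide [0.0101, 0.3511, 0.0028] t 19.82
zyaw 3.42 x [ 0.009 -0.003 -1.   ] y [-0.06   0.998 -0.004] j6 1.17 F [ 2.3 -0.9  1.4] w 0.0002
  spin for yaw 5.78 :  -0.0411 (tool x down)
  spin for yaw 185.78 :  3.1005 (tool x down)
```

View pics/w13.png

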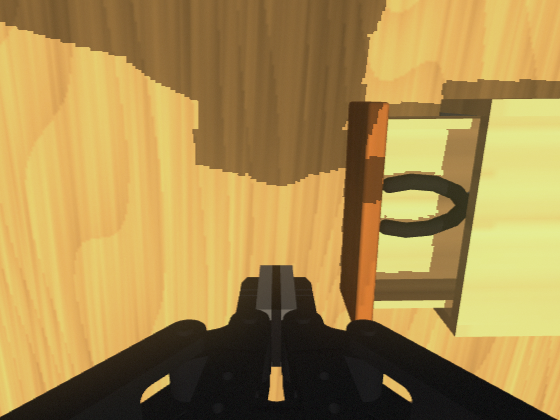

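The drawer sprang out again (panel at u≈347–388). My second small press must have re-triggered the latch. The pliers are still fine. I'll redo it as one continuous push and release.

Emit:
play_rows:
  series:
    - {"slide":[0.03,0,0.006],"spin":0}
    - {"slide":[0.06,0,0.006],"spin":0}
    - {"slide":[0.085,0,0.006],"spin":0}
    - {"slide":[0.092,0,0.006],"spin":0}
    - {"slide":[0.092,0,0.006],"spin":0}
    - {"slide":[0.092,0,0.006],"spin":0}

```text
time: 20.37
tcp_pos: [0.4534, -0.0221, 0.0329]
eef_rot: [-0.021, 0.707, 0.021, 0.707]
ft_force: [-0.5, -0.3, 1.6]
gripper_width: 0.0
```

```bash
python3 - <<'E'
from h import *
go(box(-.1225,0,.035),3.56)
E
```

```text
slide [-0.0021, -0.0001, 0.0836] t 20.37
zyaw 3.44 x [ 0. -0. -1.] y [-0.06   0.998 -0.   ] j6 1.17 F [-0.5 -0.3  1.6] w 0.0
  spin for yaw 3.56 :  -0.0021 (tool x down)
  spin for yaw 183.56 :  3.1395 (tool x down)
```

Emit:
play_rows:
  series:
    - {"slide":[0,0,0.01],"spin":0}
    - {"slide":[0,0,0.016],"spin":0}
    - {"slide":[0,0,0.024],"spin":0}
    - {"slide":[0,0,0.033],"spin":0}
    - {"slide":[0,0,0.042],"spin":0}
    - {"slide":[0,0,0.051],"spin":0}
    - {"slide":[0,0,0.06],"spin":0}
    - {"slide":[0,0,0.067],"spin":0}
    - {"slide":[0,0,0.071],"spin":0}
    - {"slide":[0,0,0.073],"spin":0}

```text
time: 21.2
tcp_pos: [0.5252, -0.0178, 0.0337]
eef_rot: [-0.022, 0.708, 0.021, 0.706]
ft_force: [-15.1, -1.1, 11.1]
gripper_width: -0.0001
```

Emit:
play_rows:
  series:
    - {"slide":[0,0,0.002],"spin":0}
    - {"slide":[0,0,0.004],"spin":0}
    - {"slide":[0,0,0.006],"spin":0}
    - {"slide":[0,0,0.008],"spin":0}
    - {"slide":[0,0,0.0095],"spin":0}
    - {"slide":[0,0,0.0055],"spin":0}
    - {"slide":[0,0,0.0],"spin":0}
    - {"slide":[0,0,-0.006],"spin":0}
    - {"slide":[0,0,-0.012],"spin":0}

```text
time: 21.95
tcp_pos: [0.5139, -0.0186, 0.0328]
eef_rot: [-0.021, 0.706, 0.021, 0.707]
ft_force: [-0.6, 0.0, 0.3]
gripper_width: 0.0001
```

```bash
python3 - <<'E'
from h import *
go(box(-.1225,0,.035),3.56)
snap('wrist','w14')
E
```

```text
slide [-0.0022, -0.0, 0.023] t 21.95
zyaw 3.44 x [ 0.001 -0.    -1.   ] y [-0.06   0.998 -0.   ] j6 1.22 F [-0.6  0.   0.3] w 0.0001
  spin for yaw 3.56 :  -0.0021 (tool x down)
  spin for yaw 183.56 :  3.1395 (tool x down)
```

View pics/w14.png

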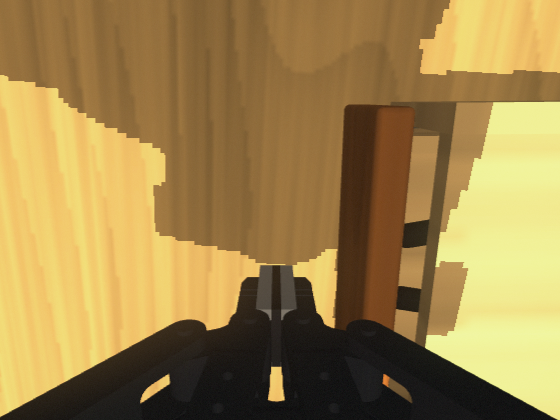

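The force is zero, and only the 9 mm latched gap shows (panel at u≈345–410), so it's latched. The pliers' handles are visible through the gap. I'll rise and go to the narrow drawer.

Emit:
play_rows:
  series:
    - {"slide":[0,0,-0.03],"spin":0}
    - {"slide":[-0.03,0,-0.06],"spin":0}
    - {"slide":[-0.07,0.03,-0.07],"spin":0}
    - {"slide":[-0.1,0.07,-0.07],"spin":-0.04}
    - {"slide":[-0.1,0.11,-0.07],"spin":-0.04}
    - {"slide":[-0.1,0.15,-0.07],"spin":-0.04}
    - {"slide":[-0.1,0.19,-0.07],"spin":-0.04}
    - {"slide":[-0.1,0.23,-0.07],"spin":-0.04}
    - {"slide":[-0.1,0.27,-0.07],"spin":-0.04}
    - {"slide":[-0.1,0.3,-0.07],"spin":-0.04}

```text
time: 22.83
tcp_pos: [0.4255, 0.2794, 0.1327]
eef_rot: [-0.035, 0.706, 0.036, 0.707]
ft_force: [-0.1, -0.8, 0.3]
gripper_width: 0.0001
```

```bash
python3 - <<'E'
from h import *
go(nar(-.235,.046,.11),5.78)
snap('wrist','w15');snap('side','s15');print(proj('s15',box(-.116,.074,.061)),proj('s15',box(-.116,-.074,.061)))
b=cv2.imread('pics/s15.png')
cv2.imwrite('pics/c15.png',cv2.resize(b[85:235,200:390],None,fx=4,fy=4,interpolation=cv2.INTER_CUBIC))
E
```

```text
slide [0.0227, 0.047, 0.0145] t 22.83
zyaw 5.77 x [ 0.001  0.001 -1.   ] y [-0.101  0.995  0.   ] j6 1.79 F [-0.1 -0.8  0.3] w 0.0001
  spin for yaw 5.78 :  -0.0002 (tool x down)
  spin for yaw 185.78 :  3.1414 (tool x down)
[np.float64(294.1663153031623), np.float64(179.74762297572596)] [np.float64(304.65192423853466), np.float64(220.13502411970038)]
```

View pics/w15.png

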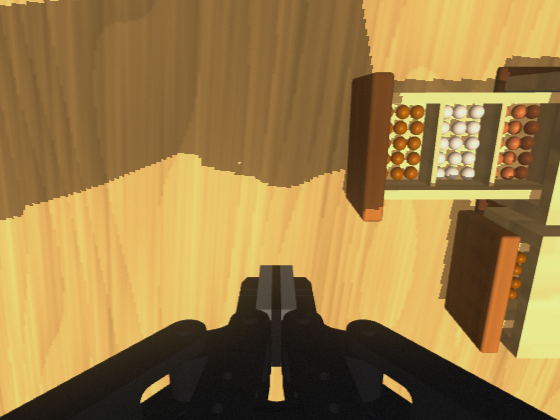

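View pics/c15.png

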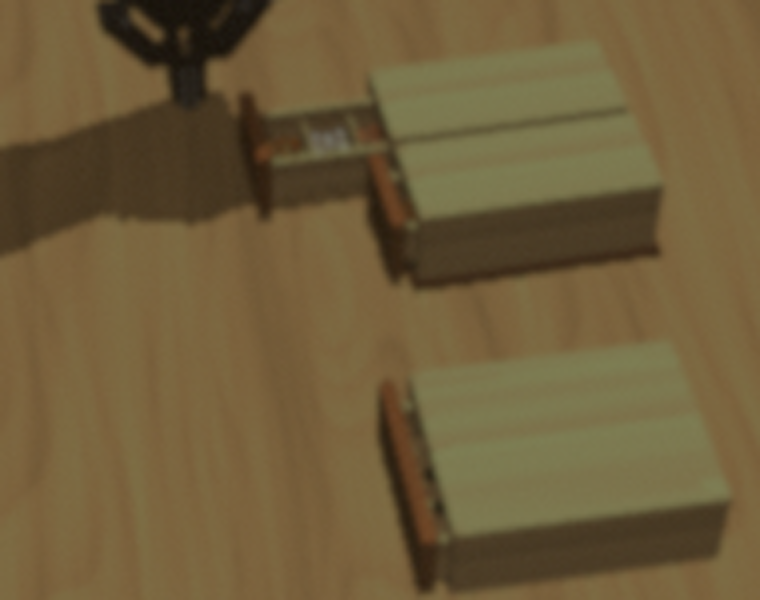

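The wide drawer now looks just as it did latched at the start. The open narrow drawer's panel is at u≈350–390, ahead of the fingers. Lining up and lowering.

Emit:
play_rows:
  series:
    - {"slide":[0,0.03,0],"spin":0}
    - {"slide":[0.01,0.047,0.005],"spin":0}
    - {"slide":[0.04,0.047,0.01],"spin":0}
    - {"slide":[0.07,0.047,0.01],"spin":0}
    - {"slide":[0.09,0.047,0.01],"spin":0}
    - {"slide":[0.092,0.047,0.01],"spin":0}
    - {"slide":[0.092,0.047,0.01],"spin":0}
    - {"slide":[0.092,0.047,0.01],"spin":0}

```text
time: 23.6
tcp_pos: [0.4322, 0.3245, 0.0418]
eef_rot: [-0.035, 0.706, 0.035, 0.707]
ft_force: [0.1, 0.6, 0.9]
gripper_width: -0.0001
```

```bash
python3 - <<'E'
from h import *
go(nar(-.129,.046,.04),5.78)
E
```

```text
slide [0.0019, 0.003, 0.1093] t 23.6
zyaw 5.7 x [ 0.002  0.001 -1.   ] y [-0.099  0.995  0.   ] j6 1.87 F [0.1 0.6 0.9] w -0.0001
  spin for yaw 5.78 :  -0.0014 (tool x down)
  spin for yaw 185.78 :  3.1402 (tool x down)
```

Emit:
play_rows:
  series:
    - {"slide":[0,0.002,0.012],"spin":0}
    - {"slide":[0,0.003,0.024],"spin":0}
    - {"slide":[0,0.003,0.032],"spin":0}
    - {"slide":[0,0.003,0.041],"spin":0}
    - {"slide":[0,0.003,0.05],"spin":0}
    - {"slide":[0,0.003,0.059],"spin":0}
    - {"slide":[0,0.003,0.068],"spin":0}
    - {"slide":[0,0.003,0.077],"spin":0}
    - {"slide":[0,0.003,0.085],"spin":0}
    - {"slide":[0,0.003,0.09],"spin":0}

```text
time: 24.43
tcp_pos: [0.521, 0.3367, 0.0407]
eef_rot: [-0.035, 0.707, 0.035, 0.706]
ft_force: [-7.3, -0.2, 5.3]
gripper_width: 0.0003
```

Emit:
play_rows:
  series:
    - {"slide":[0,0,0.004],"spin":0}
    - {"slide":[0,0,0.007],"spin":0}
    - {"slide":[0,0,0.009],"spin":0}
    - {"slide":[0,0,0.01],"spin":0}
    - {"slide":[0,0,0.01],"spin":0}

```text
time: 24.85
tcp_pos: [0.5304, 0.3376, 0.0407]
eef_rot: [-0.035, 0.707, 0.035, 0.706]
ft_force: [-5.3, -0.6, 3.6]
gripper_width: -0.0001
```

```bash
python3 - <<'E'
from h import *
go(nar(-.129,.046,.04),5.78)
snap('side','s16');print('outer top edge latched predicted',[np.round(proj('s16',nar(-.116,y,.067)),1) for y in (.0875,.0045)])
b=cv2.imread('pics/s16.png')
cv2.imwrite('pics/c16.png',cv2.resize(b[85:165,240:340],None,fx=7,fy=7,interpolation=cv2.INTER_CUBIC))
E
```

```text
slide [0.0007, -0.0003, 0.0103] t 24.85
zyaw 5.74 x [-0.001 -0.    -1.   ] y [-0.1    0.995  0.   ] j6 1.83 F [-5.3 -0.6  3.6] w -0.0001
  spin for yaw 5.78 :  -0.0007 (tool x down)
  spin for yaw 185.78 :  3.1409 (tool x down)
outer top edge latched predicted [array([284.8, 104.4]), array([290.6, 121.3])]
```

View pics/c16.png

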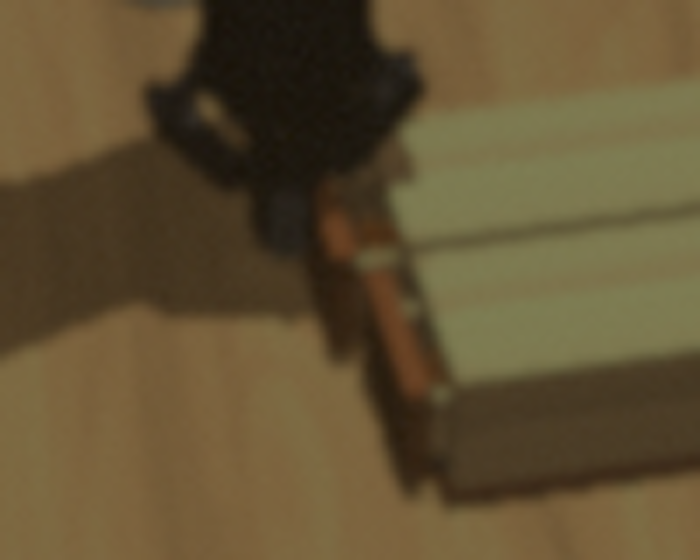

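The left panel stands about 10–13 mm proud of the latched right one, which agrees with the estimate. Now one continuous press and release.

Emit:
play_rows:
  series:
    - {"slide":[0,0,0.003],"spin":0}
    - {"slide":[0,0,0.006],"spin":0}
    - {"slide":[0,0,0.009],"spin":0}
    - {"slide":[0,0,0.012],"spin":0}
    - {"slide":[0,0,0.0145],"spin":0}
    - {"slide":[0,0,0.0168],"spin":0}
    - {"slide":[0,0,0.012],"spin":0}
    - {"slide":[0,0,0.006],"spin":0}
    - {"slide":[0,0,0.0],"spin":0}
    - {"slide":[0,0,-0.005],"spin":0}

```text
time: 25.73
tcp_pos: [0.5251, 0.337, 0.0404]
eef_rot: [-0.035, 0.706, 0.035, 0.706]
ft_force: [1.0, -0.1, 0.1]
gripper_width: 0.0001
```

```bash
python3 - <<'E'
from h import *
go(nar(-.129,.046,.04),5.78)
snap('side','s17')
b=cv2.imread('pics/s17.png')
cv2.imwrite('pics/c17.png',cv2.resize(b[85:165,240:340],None,fx=7,fy=7,interpolation=cv2.INTER_CUBIC))
E
```

```text
slide [0.0004, -0.0002, 0.0156] t 25.73
zyaw 5.73 x [ 0. -0. -1.] y [-0.1    0.995 -0.   ] j6 1.83 F [ 1.  -0.1  0.1] w 0.0001
  spin for yaw 5.78 :  -0.0009 (tool x down)
  spin for yaw 185.78 :  3.1407 (tool x down)
```

View pics/c17.png

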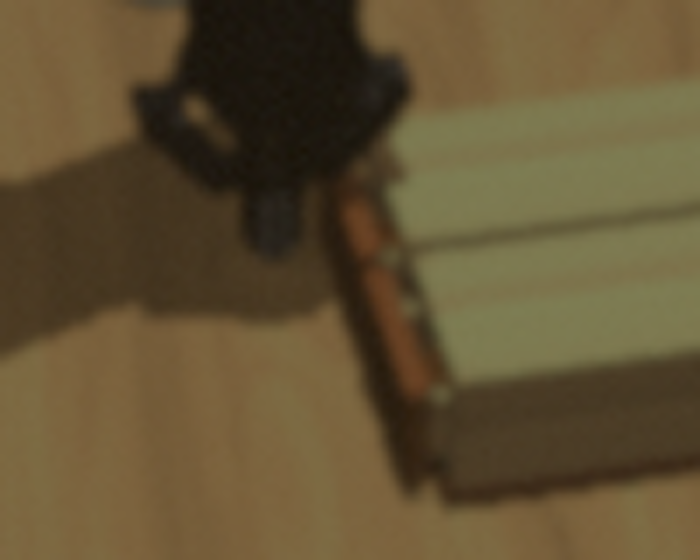

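The fingers are free of load, and the two narrow panels are now in line at (370,225) and (395,320), so it's latched. I'll retreat up and check everything.

Emit:
play_rows:
  series:
    - {"slide":[0,0,-0.03],"spin":0}
    - {"slide":[-0.03,0,-0.06],"spin":0}
    - {"slide":[-0.07,0,-0.07],"spin":0}
    - {"slide":[-0.11,0,-0.08],"spin":0}
    - {"slide":[-0.15,0,-0.08],"spin":0}
    - {"slide":[-0.18,0,-0.08],"spin":0}
    - {"slide":[-0.18,0,-0.08],"spin":0}
    - {"slide":[-0.18,0,-0.08],"spin":0}

```text
time: 26.45
tcp_pos: [0.4471, 0.3296, 0.2228]
eef_rot: [-0.035, 0.705, 0.036, 0.708]
ft_force: [0.2, -0.9, -0.9]
gripper_width: -0.0001
```

```bash
python3 - <<'E'
from h import *
snap('wrist','w18');snap('side','s18');snap('top','t18');print(ctrl.get_obs()['time'])
b=cv2.imread('pics/s18.png')
cv2.imwrite('pics/c18.png',cv2.resize(b[85:375,200:400],None,fx=2.06,fy=2.06,interpolation=cv2.INTER_CUBIC)[:600])
E
```

```text
26.6
```

View pics/c18.png

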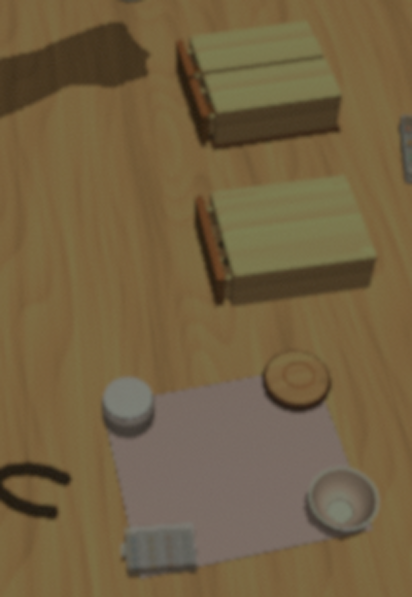

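View pics/w18.png

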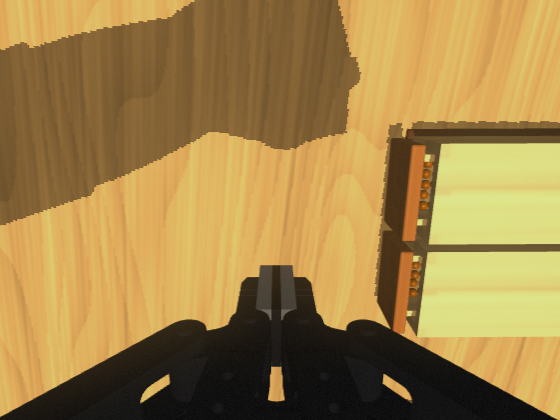

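View pics/t18.png

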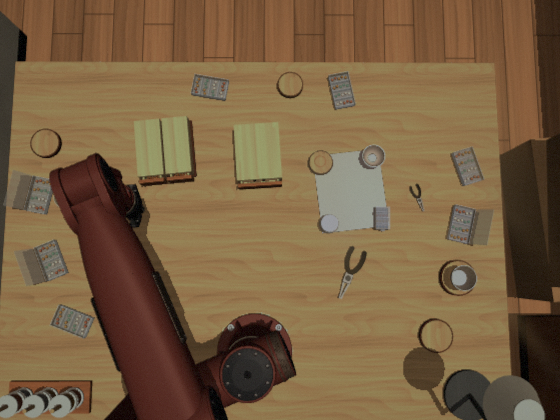

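All three fronts are shut. The two narrow panels are level, at (412,190) and (403,290) in the wrist view, and the four things on the mat haven't moved. I'll do a quick numeric comparison with the start pictures and hand in.

```bash
python3 - <<'E'
from h import *
for a,b,r in(('side0','s18',(170,235,290,385)),('top0','t18',(118,195,228,288)),('top0','t18',(140,180,162,196)),('top0','t18',(140,170,306,335)),('top0','t18',(140,170,358,388)),('top0','t18',(200,235,370,392)),('top0','t18',(210,236,317,342))):
    A,B=[cv2.GaussianBlur(cv2.imread(f'pics/{x}.png'),(3,3),0)[r[0]:r[1],r[2]:r[3]].astype(int) for x in(a,b)]
    d=abs(A-B).max(2);print(r,d.mean().round(1),d.max(),(d>40).sum())
order.close_job()
E
```

```text
(170, 235, 290, 385) 23.2 49 11
(118, 195, 228, 288) 6.0 49 4
(140, 180, 162, 196) 5.3 39 0
(140, 170, 306, 335) 5.6 7 0
(140, 170, 358, 388) 5.5 8 0
(200, 235, 370, 392) 5.3 8 0
(210, 236, 317, 342) 5.3 41 1
the job is handed in; nothing more can be done
```

The pliers are in the wide drawer and all three drawers are shut. I handed the job in at about 27 s.

- **What I did:** I pressed the wide drawer open and pulled it fully out. The middle-sized pliers went in flat on its floor, lowered until they touched, with the handles towards the front. Then I pushed the drawer home, and after it the left narrow drawer, which had been left open.
- **What went wrong:** My first push on the wide drawer went in two stages. The second press released the latch and the drawer sprang back out. I repeated it as one smooth press and it held. The sensor showed about 19 N as the drawer neared shut. That is above the 12 N quoted, but the push was slow, so not a slam.
- **Last checks:**
  - After each final push the force on the fingers was zero.
  - The last pictures show the wide front looking as it did at the start and the two narrow fronts level.
  - The bowl, bead case, wood slice and tin match their start pictures. One of the seven comparisons, a side view of the wide box, came out brighter or darker overall, but no edges had shifted; I took that as lighting.
- **Not checked:** With the drawer shut I couldn't see all of the pliers. I last saw them flat in it just before the final push, and only the handles through the gap after it latched.

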